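# Pack up the soldering place

### The arm

A 6-joint arm with a two-finger parallel gripper is mounted at the origin on the work surface. World frame = base frame: x ahead of the robot, y to its left, z up, the work surface at z = 0. Lengths are in m, angles in rad, forces in N, time in s.
With the tool pointing down it reaches from about 0.25 to 0.775 m from the base axis. Payload 4 kg.
Tool frame: the origin (TCP) lies between the finger pads; the fingertips stand 22 mm ahead of it and the grasp point (between the pads) lies 3 mm ahead of it; z points along the fingers, y is the line along which they close (so a half turn about z gives the same grasp; the last joint's range is limited). The gripper opens to 85 mm and grips with 20 to 120 N. Pads are 22 mm wide; open, the fingers measure 114 mm over their backs; the gripper's body (76 mm by 85 mm) begins 54 mm behind the grasp point. The pads swing forward as they close: fully open they stand 13 mm farther back than shut.
Start: joints at [1.045, 0.087, 1.371, -0, 1.684, -0.103], TCP at [0.226, 0.502, 0.253] pointing down, gripper open.
Joint ranges: [-3.1, 3.1], [-0.76, 2.03], [0.27, 2.55], [-1.08, 4.22], [0.17, 2.65], [-2.57, 2.57]. Speed limits (rad/s): [2.79, 2.79, 3.14, 3.14, 3.14, 3.14].

### API

Orientations are given as a unit quaternion [w, x, y, z].
In Python, from rig import bot gives the robot as it stands. The module is installed in compiled form; this text tells all that it offers.
- The arm moves only by the tool move_arm, never from a script. Its argument "motion" is a list of rows, each an object with "delta_pos": the shift along the tool's x, y, z normalised to -1 to 1, where 1 is 500 mm, a list of three; "delta_rot": the turn, a rotation vector about the tool's x, y, z normalised to -1 to 1, where 1 is 2 pi rad, a list of three; "hand": the closure, from -1 (fully open) to 1 (shut). A call has 1 to 8 rows; each row is the pose to reach, as a shift and turn from the pose commanded when the call began, along the tool's axes at that moment, turning the shorter way round; what a row does not reach only later rows make up. A row lasts 1/12 s, in which the tool goes at most 41.7 mm and 7.16 degrees, less where a joint would pass 70% of its speed; a pose out of reach is approached as far as the arm can. A call with a number of a shift or a turn outside -1 to 1 is refused whole. A call with a gripper value outside its range is refused whole. The fingers move at their own pace and stop on an object; the grip force is fixed at half the most. Time passes only in rows, so rows that repeat a pose let the fingers close. It gives the time, the measured TCP pose, the force, the opening and the grip force at its end, in the units of the state.
- bot.observe(): the state, without advancing time (a new reading comes with each control period).
- bot.read_camera(name): name is "scene" or "side" or "wrist"; returns the picture (384x512x3 uint8, red, green, blue); there is no depth.
- bot.camera_info(name): a dict with "fx", "fy", "cx", "cy" (pixels), "T" (4x4, takes a point from camera to world coordinates); the wrist camera has in their place "T_tool_cam" (4x4, takes a point from camera to tool coordinates, whose origin is the TCP and whose axes are the flange's). Camera axes: x right, y down, z forward; pixel columns grow to the right and rows downward; lengths in m; the calibration is good to about 2 mm. A picture is of the moment at which its call begins: read the wrist's pose just before it. camera_info takes no time and is no camera call.
- bot.job_done(): hands the job in; it is judged then, once.
The state is a dict: "time": time; "joints": joint angles; "joint_vel": joint speeds; "joint_torque": joint torques, N m; "eef_pos": TCP position; "eef_rot": TCP orientation; "contact_force": force on the tool from outside, world axes, zero at the start; "moment": the same for the moment, N m; "width": finger opening in m; "finger_force": force on a finger pad.
Only numpy, scipy, OpenCV 4.12 (cv2) and the standard library are available. Lean on these libraries where they do the work, as an engineer would, in place of code of your own. Each camera call takes 0.05 s, during which the arm holds its last target. There are 200 camera calls.

### The job

The lesson is over, so pack up this soldering place: swing the orange latch lever of the blue kit case free, lift the lid to stand upright, and set every green circuit board and every green solder reel lying about on the plywood flat on the floor of the case, right way up, none on top of another. When they are all in, close the lid fully and swing the latch back over it. Also put the loose steel cover with the red knob back on the open flux tin, seated level (at any time); leave all other things where they are.

Things in the scene. Friction and masses are not known exactly. Their poses are not given: they have to be found in the camera images.
- case: Blue kit case, fixed: outside 150 mm (own x) by 260 mm (own y) by 50 mm high, walls and floor 5 mm, inside 45 mm deep. Origin: centre of its underside on the table; own x points away from the robot to the hinge side, own y along its length to the left, z up; turned by up to about 0.2 rad. Black handle and orange latch are on its front (-x) side.
- case_in (a point): Centre of the case's inner floor, 5 mm above the table; axes as case.
- lid (a joint): Angle of the blue lid (rad): 0 closed, 1.57 upright, 1.75 its stop. Hinged along the case's far top edge. A stiff hinge (0.3 N m of friction): it stays at whatever angle it is left; about 3 N at the handle moves it. The latch lever really blocks it until the lever is swung at least 1.25 rad.
- lid_hinge (a point): A point on the lid's hinge line, mid-length, at the underside of the lid, 50.5 mm above the table; the hinge line runs along the case's y, 75 mm behind its centre. The lid is a plate of 150 x 260 x 8 mm.
- lid_handle (a point): Middle of the lid's handle: black round bar, 10 mm thick, 76 mm long along the case's y, 34 mm in front of the lid's front edge in the lid's plane, on two arms at its ends; 184 mm from the hinge line, 4 mm above its level when shut (54.5 mm above the table). Pinch it from above, one finger in the gap; the bar turns in the fingers as the lid swings.
- latch (a joint): Angle of the orange latch lever (rad): 0 latched (short nose points away from the robot, 3 mm above the lid's front edge; long arm points to the robot), growing clockwise seen from above, the long arm swinging to the case's left (+y), to 1.57 at its stop, along the case's front, clear of the lid. Stays where left (0.05 N m friction); starts at 0 to 0.15.
- latch_grip (a point): On the upright round orange grip post at the end of the lever's long arm, 8 mm below the post's top: the post is 12 mm thick, stands free for 30 mm above the arm, and its top is 99.5 mm above the table; this point is 44 mm from the pivot axis.
- latch_pivot (a point): On the latch's upright pivot axis, at the height of latch_grip (87.5 mm above the table); fixed to the case, 92 mm in front of its centre and 80 mm to its left.
- tin: Open steel flux tin, fixed to the plywood: outside 58 mm across, 33 mm high, inside 50 mm across, amber flux in it. Origin: centre of its underside.
- tin_rim (a point): Centre of the tin's mouth, at the height of the rim (33 mm above the plywood).
- cover: Loose steel cover for the flux tin: a disc 66 mm across and 5 mm thick, with a plug below it (45 mm across, 5 mm deep) that drops into the tin's mouth, and a red round knob on top (18 mm thick, 22 mm high, from 10 to 32 mm above the origin). Origin: centre of the plug's underside, z up; seated, the origin is 5 mm below the rim. About 60 g. It lies on the plywood, knob up.
- pcb1: Practice circuit board: green board 46 mm (own x) by 34 mm (own y), 4 mm thick, with a black relay block in its middle, 18 mm (own x) by 24 mm (own y), reaching from 4 to 26 mm above the underside: grip it across the 18 mm. About 50 g. Origin: centre of the underside, z up. May be absent.
- pcb2: Practice circuit board: green board 46 mm (own x) by 34 mm (own y), 4 mm thick, with a black relay block in its middle, 18 mm (own x) by 24 mm (own y), reaching from 4 to 26 mm above the underside: grip it across the 18 mm. About 50 g. Origin: centre of the underside, z up. May be absent.
- pcb3: Practice circuit board: green board 46 mm (own x) by 34 mm (own y), 4 mm thick, with a black relay block in its middle, 18 mm (own x) by 24 mm (own y), reaching from 4 to 26 mm above the underside: grip it across the 18 mm. About 50 g. Origin: centre of the underside, z up. May be absent.
- reel1: Solder reel: green flanged spool with silvery winding, 40 mm across the flanges, 30 mm high, standing on a flange. About 90 g. Origin: centre of the underside, z along its axis, up. May be absent.
- reel2: Solder reel: green flanged spool with silvery winding, 40 mm across the flanges, 30 mm high, standing on a flange. About 90 g. Origin: centre of the underside, z along its axis, up. May be absent.
- board: Plywood work board on which the things lie, fixed, 300 x 360 mm, 9 mm thick. Origin: centre of its underside; its top is 9 mm above the table.
- battery: Bystander on the plywood: dark block battery with an orange end, 48 x 26 x 17 mm, lying. Leave it.
- tape: Bystander on the plywood: roll of yellow tape, 50 mm across, 18 mm high. Leave it.
- multimeter: Bystander: yellow multimeter 140 x 75 x 34 mm lying on the table at the left. Leave it.
- screwdriver: Bystander: screwdriver lying on the table at the right. Leave it.
- cutters: Bystander: cutters with blue handles on the table at the right. Leave it.
Mind the look-alikes: they are no part of the job. Leave any purple look-alike of the pcb2 alone.

How it is judged:
By the outcome, as a careful person would: the job done as asked, in the order asked, and still so for the second after the job is handed in, with the robot touching nothing.
Of pcb1, pcb2, pcb3, reel1, reel2 only 2 to 4 are there at a start; the rules pass over those that are not, and their reading is None.
At some moment in a run one of pcb1, pcb2, pcb3, reel1, reel2, cover may be knocked a few centimetres aside while the robot is not near it.
Once in a run the grip may slacken for a moment while it holds something.
It also fails if it takes over 210 s, if anything falls off the work surface, if the arm or the gripper's body presses on something with over 40 N, if the wrist force passes 120 N, or if a joint passes its speed limit or range.

## Working session

There is one attempt and no reset: what is moved stays moved. The work goes in short steps, Python scripts to look and compute and a tool call to move; the robot and the scene stay as the last step left them, time stands still between calls to the robot, and variables do not carry over. Pictures are saved under pics/ and viewed, at most 14 in all, crops included, and the job is handed in when it is done.

Besides the shell and the picture viewer there is one more tool, called by a JSON object that holds its "method" and its "body". move_arm: Moves the arm, as the interface text tells. Scaled input: -1 to 1 covers 500 mm each way for a shift and 2 pi rad each way for a turn. Its arguments: {"type":"object","properties":{"motion":{"type":"array","items":{"type":"object","properties":{"delta_pos":{"type":"array","items":{"type":"number","minimum":-1,"maximum":1}},"delta_rot":{"type":"array","items":{"type":"number","minimum":-1,"maximum":1}},"hand":{"type":"number"}}}}},"required":["motion"]}

```bash
mkdir -p pics; ls; python3 - <<'E'
from rig import bot
import cv2, numpy as np
np.set_printoptions(precision=4,suppress=True)
for n in ["scene","side","wrist"]:
    im=bot.read_camera(n); cv2.imwrite(f"pics/{n}0.png",im[:,:,::-1]); print(n,bot.camera_info(n))
a=cv2.imread("pics/scene0.png")
cv2.imwrite("pics/scene0b.png",cv2.resize(a,(800,600),interpolation=cv2.INTER_CUBIC))
a=cv2.imread("pics/side0.png")
cv2.imwrite("pics/side0b.png",cv2.resize(a,(800,600),interpolation=cv2.INTER_CUBIC))
print(bot.observe())
E
```

```text
pics
scene {'fx': 433.36039566464075, 'fy': 433.36039566464075, 'cx': 262.286223864908, 'cy': 189.38431505247618, 'T': array([[ 0.8315,  0.3677, -0.4165,  1.0231],
       [ 0.5555, -0.5588,  0.6157, -0.8119],
       [-0.0063, -0.7434, -0.6689,  0.9685],
       [ 0.    ,  0.    ,  0.    ,  1.    ]])}
side {'fx': 370.4831171914167, 'fy': 370.4831171914167, 'cx': 257.7221466973468, 'cy': 188.84167969272985, 'T': array([[ 0.78  , -0.3101,  0.5436, -0.1133],
       [-0.6256, -0.4077,  0.6651, -0.7031],
       [ 0.0154, -0.8589, -0.512 ,  0.6288],
       [ 0.    ,  0.    ,  0.    ,  1.    ]])}
wrist {'fx': 345.5520099379562, 'fy': 345.5520099379562, 'cx': 247.87406413109161, 'cy': 182.57875869770334, 'T_tool_cam': array([[-0.    , -0.9556, -0.2946,  0.0748],
       [ 1.    , -0.0003,  0.0007, -0.0003],
       [-0.0007, -0.2946,  0.9556, -0.1201],
       [ 0.    ,  0.    ,  0.    ,  1.    ]])}
{'time': 0.15, 'joints': array([ 1.0449,  0.0878,  1.3719, -0.    ,  1.6836, -0.1031]), 'joint_vel': array([-0.0001, -0.0035, -0.0046,  0.0002,  0.0017,  0.0007]), 'joint_torque': array([  0.0014, -35.2369, -31.3682,  -0.    ,   0.0079,  -0.    ]), 'eef_pos': array([0.2255, 0.5013, 0.2524]), 'eef_rot': array([-0.0003,  0.2098,  0.9777, -0.0008]), 'contact_force': array([ 0.3609, -0.1058,  0.0191]), 'moment': array([ 0.0081,  0.0111, -0.0177]), 'finger_force': 0.0, 'width': 0.08547574773848825}
```

View pics/scene0b.png

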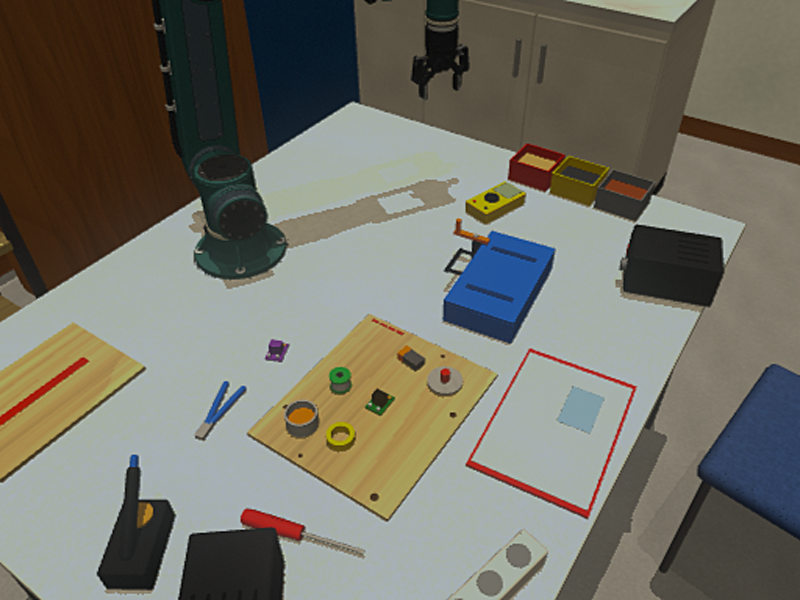

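View pics/side0b.png

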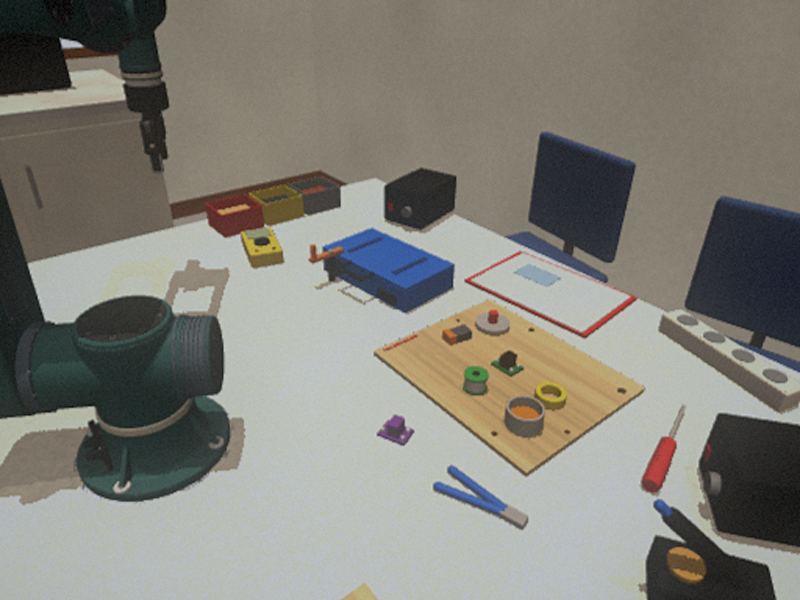

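The scene picture shows (800x600 px) the case at (498,285), latch (470,232), reel (340,378), green pcb (379,401), cover (445,380) and tin (302,418). A purple look-alike lies on the table at (277,349), and it is off the plywood. So one reel and one pcb are visible. I'll measure from two views.

```bash
cat > h.py <<'E'
import numpy as np, cv2
from scipy.spatial.transform import Rotation as Ro
np.set_printoptions(precision=4,suppress=True)
from rig import bot
def tool():
    s=bot.observe(); q=s["eef_rot"]; T=np.eye(4)
    T[:3,:3]=Ro.from_quat([q[1],q[2],q[3],q[0]]).as_matrix(); T[:3,3]=s["eef_pos"]; return T
def cam(n,save=None):
    T=tool(); im=bot.read_camera(n); c=bot.camera_info(n)
    c["W"]=T@c["T_tool_cam"] if n=="wrist" else c["T"]
    bgr=im[:,:,::-1].copy()
    if save: cv2.imwrite(f"pics/{save}.png",bgr)
    return bgr,c
def ray(c,uv):
    d=np.array([(uv[0]-c["cx"])/c["fx"],(uv[1]-c["cy"])/c["fy"],1.]); d=c["W"][:3,:3]@d
    return c["W"][:3,3],d/np.linalg.norm(d)
def onz(c,uv,z):
    o,d=ray(c,uv); return o+d*(z-o[2])/d[2]
def proj(c,p):
    q=np.linalg.inv(c["W"])@np.append(p,1); return np.array([c["fx"]*q[0]/q[2]+c["cx"],c["fy"]*q[1]/q[2]+c["cy"]])
def tri(l):
    A=np.zeros((3,3));b=np.zeros(3)
    for c,uv in l:
        o,d=ray(c,uv);P=np.eye(3)-np.outer(d,d);A+=P;b+=P@o
    p=np.linalg.solve(A,b)
    return p,max(np.linalg.norm(np.cross(p-ray(c,uv)[0],ray(c,uv)[1])) for c,uv in l)
RNG={"green":((50,90,40),(80,255,255)),"blue":((105,120,60),(120,255,255)),"orange":((8,150,100),(17,255,255)),
"red":((0,150,90),(6,255,255)),"yellow":((24,150,90),(33,255,255)),"purple":((130,80,40),(160,255,255)),"dark":((0,0,0),(180,255,70))}
def blobs(bgr,col,amin=15):
    m=cv2.inRange(cv2.cvtColor(bgr,cv2.COLOR_BGR2HSV),*map(np.array,RNG[col]))
    n,l,st,ce=cv2.connectedComponentsWithStats(m)
    return [(st[i,4],ce[i].round(1),st[i,:4]) for i in range(1,n) if st[i,4]>=amin],l
def rel(T,pos,yaw):
    """yaw: world angle of the tool x axis, tool pointing down -> delta_pos, delta_rot normalised"""
    c,s=np.cos(yaw),np.sin(yaw); R=np.array([[c,s,0],[s,-c,0],[0,0,-1]])
    return (T[:3,:3].T@(np.array(pos)-T[:3,3])/0.5).round(4),(Ro.from_matrix(T[:3,:3].T@R).as_rotvec()/2/np.pi).round(4)
E
python3 - <<'E'
from h import *
for n in ["scene","side"]:
    im,c=cam(n,n+"1")
    for k in ["green","blue","orange","red","yellow","purple"]:
        for b in blobs(im,k)[0]:
            if 30<b[1][1]: print(n,k,b[0],b[1],b[2], onz(c,b[1],0.03)[:2])
E
```

```text
scene green 20 [131.3 167.5] [127 164  10   8] [-0.0003 -0.1021]
scene green 108 [217.  239.9] [211 235  13  11] [ 0.4505 -0.1995]
scene green 20 [216.8 249.6] [211 247  13   5] [ 0.4724 -0.2282]
scene green 53 [242.2 259.7] [234 254  18  11] [ 0.5529 -0.2181]
scene blue 3049 [318.7 182.5] [284 148  71  71] [0.575  0.1823]
scene blue 3512 [491.2 288.3] [453 233  59 107] [1.1419 0.0595]
scene blue 198 [141.8 257.8] [131 244  26  27] [ 0.3177 -0.3655]
scene blue 36 [ 85.2 294.7] [ 83 291   5   8] [ 0.2841 -0.5316]
scene orange 169 [400.3 120.9] [387 115  27  13] [0.6673 0.6821]
scene orange 63 [300.9 150. ] [291 143  22  12] [0.4371 0.3046]
scene orange 27 [258.  224.5] [254 221   9   9] [ 0.5147 -0.0846]
scene orange 97 [191.6 265.6] [184 261  17  10] [ 0.4502 -0.3102]
scene red 22 [357.   99.2] [351  96  11   8] [0.4565 0.7417]
scene red 683 [352.3 284.3] [298 223 109 108] [ 0.8391 -0.126 ]
scene red 289 [ 26.7 249.7] [  0 229  56  43] [ 0.0255 -0.5238]
scene red 23 [284.6 237.8] [282 236   6   5] [ 0.6081 -0.0859]
scene red 380 [173.4 334.7] [154 326  40  20] [ 0.5484 -0.49  ]
scene
[... 889 characters left out ...]
2 -0.5992]
side red 19 [135.4 132.6] [132 129   9   9] [0.4025 0.7425]
side red 17 [163.1 131.2] [160 128   7   6] [0.5016 0.6882]
side red 16 [303.8 181.8] [298 178  13   8] [0.6707 0.0185]
side red 106 [389.2 202.3] [373 190  34  25] [ 0.7877 -0.2262]
side red 15 [333.9 196.1] [327 193  14   7] [ 0.6817 -0.1011]
side red 34 [357.4 207. ] [342 200  30  14] [ 0.6905 -0.1839]
side red 300 [422.8 294.7] [413 280  19  30] [ 0.527  -0.4878]
side yellow 157 [167.3 156.5] [155 146  25  18] [0.4033 0.4562]
side yellow 116 [352.3 250.7] [343 244  20  14] [ 0.5218 -0.3011]
side purple 44 [253.  269.5] [248 266  10   8] [ 0.2859 -0.2027]
side purple 60 [253.2 278.7] [242 274  22  10] [ 0.2681 -0.2262]
```

```bash
python3 - <<'E'
from h import *
T=tool(); print(rel(T,(0.5,0.2,0.32),np.pi))
im,c=cam("side","x")
for n,p in [("scene",(300.9,150)),]: pass
sc=cam("scene")[1]
# cross-check heights: reel top, tin flux, battery orange, red knob
sd=c
for nm,a,b in [("reel",(217,239.9),(304.2,239.4)),("flux",(191.6,265.6),(335.7,263.5)),("knob",(284.6,237.8),(315,202.5)),("tape",(217.5,277.2),(352.3,250.7))]:
    print(nm,tri([(sc,a),(sd,b)]))
E
```

```text
(array([-0.7478, -0.3246, -0.1343]), array([-0.0002, -0.0001, -0.0673]))
reel (array([ 0.4533, -0.2018,  0.0352]), np.float64(0.0009096375066722542))
flux (array([ 0.4509, -0.3097,  0.032 ]), np.float64(0.0013648591989317298))
knob (array([ 0.6092, -0.0889,  0.0307]), np.float64(0.0019676334971775638))
tape (array([ 0.5288, -0.2972,  0.0231]), np.float64(0.0006343172448223107))
```

```bash
python3 - <<'E'
from h import *
T=tool(); print(rel(T,(0.4,0.3,0.30),np.pi))
E
```

```text
(array([-0.4834, -0.2245, -0.0938]), array([-0.0001, -0.    , -0.0673]))
```

{"method": "move_arm", "body": {"motion": [{"delta_pos": [-0.483, -0.224, -0.094], "delta_rot": [0, 0, -0.067]}, {"delta_pos": [-0.483, -0.224, -0.094], "delta_rot": [0, 0, -0.067]}, {"delta_pos": [-0.483, -0.224, -0.094], "delta_rot": [0, 0, -0.067]}, {"delta_pos": [-0.483, -0.224, -0.094], "delta_rot": [0, 0, -0.067]}, {"delta_pos": [-0.483, -0.224, -0.094], "delta_rot": [0, 0, -0.067]}, {"delta_pos": [-0.483, -0.224, -0.094], "delta_rot": [0, 0, -0.067]}, {"delta_pos": [-0.483, -0.224, -0.094], "delta_rot": [0, 0, -0.067]}, {"delta_pos": [-0.483, -0.224, -0.094], "delta_rot": [0, 0, -0.067]}]}}

```text
validation failed for argument at $.mo...
```

{"method": "move_arm", "body": {"motion": [{"delta_pos": [-0.2, -0.2, -0.04]}, {"delta_pos": [-0.2, -0.2, -0.04]}, {"delta_pos": [-0.2, -0.2, -0.04]}, {"delta_pos": [-0.2, -0.2, -0.04]}, {"delta_pos": [-0.2, -0.2, -0.04]}, {"delta_pos": [-0.2, -0.2, -0.04]}]}}

```text
validation failed for argument at $.mo...
```

```bash
python3 - <<'E'
from h import *
im,c=cam("wrist","w1"); print(tool()); 
import pickle; pickle.dump((im,c),open("w1.pkl","wb"))
cv2.imwrite("pics/w1b.png",cv2.resize(im,(800,600),interpolation=cv2.INTER_CUBIC))
E
```

```text
[[-0.912   0.4103 -0.0001  0.2257]
 [ 0.4103  0.912  -0.0001  0.5015]
 [-0.     -0.0002 -1.      0.2532]
 [ 0.      0.      0.      1.    ]]
```

View pics/w1b.png

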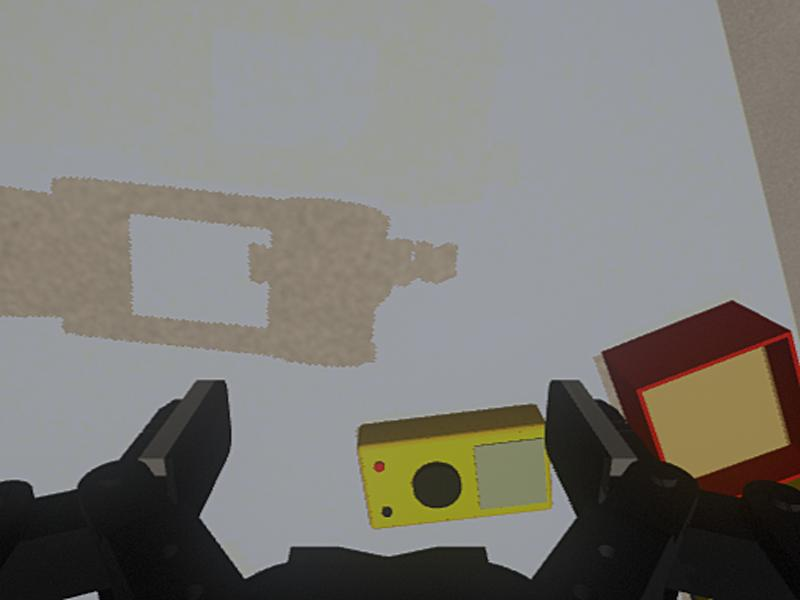

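The move was refused because it had no "hand" field, so the picture shows only the multimeter from the start pose. I'll resend with "hand" included.

{"method": "move_arm", "body": {"motion": [{"delta_pos": [-0.483, -0.224, -0.094], "delta_rot": [0, 0, -0.067], "hand": -1}, {"delta_pos": [-0.483, -0.224, -0.094], "delta_rot": [0, 0, -0.067], "hand": -1}, {"delta_pos": [-0.483, -0.224, -0.094], "delta_rot": [0, 0, -0.067], "hand": -1}, {"delta_pos": [-0.483, -0.224, -0.094], "delta_rot": [0, 0, -0.067], "hand": -1}, {"delta_pos": [-0.483, -0.224, -0.094], "delta_rot": [0, 0, -0.067], "hand": -1}, {"delta_pos": [-0.483, -0.224, -0.094], "delta_rot": [0, 0, -0.067], "hand": -1}, {"delta_pos": [-0.483, -0.224, -0.094], "delta_rot": [0, 0, -0.067], "hand": -1}, {"delta_pos": [-0.483, -0.224, -0.094], "delta_rot": [0, 0, -0.067], "hand": -1}]}}

```text
time: 1.07
eef_pos: [0.4036, 0.2965, 0.3018]
eef_rot: [0.002, 0.005, 1.0, -0.0]
contact_force: [0.1, 0.2, -0.1]
width: 0.0854
finger_force: 0.0
```

{"method": "move_arm", "body": {"motion": [{"delta_pos": [-0.2, -0.2, -0.04], "delta_rot": [0, 0, 0], "hand": -1}, {"delta_pos": [-0.2, -0.2, -0.04], "delta_rot": [0, 0, 0], "hand": -1}, {"delta_pos": [-0.2, -0.2, -0.04], "delta_rot": [0, 0, 0], "hand": -1}, {"delta_pos": [-0.2, -0.2, -0.04], "delta_rot": [0, 0, 0], "hand": -1}, {"delta_pos": [-0.2, -0.2, -0.04], "delta_rot": [0, 0, 0], "hand": -1}, {"delta_pos": [-0.2, -0.2, -0.04], "delta_rot": [0, 0, 0], "hand": -1}]}}

```text
time: 1.57
eef_pos: [0.5, 0.2001, 0.3199]
eef_rot: [-0.001, 0.002, 1.0, 0.0]
contact_force: [-0.5, 0.4, -0.4]
width: 0.0852
finger_force: 0.0
```

```bash
python3 - <<'E'
from h import *
im,c=cam("wrist","w1"); print(tool()); 
import pickle; pickle.dump((im,c),open("w1.pkl","wb"))
cv2.imwrite("pics/w1b.png",cv2.resize(im,(800,600),interpolation=cv2.INTER_CUBIC))
for k in ["orange","blue"]: print(k,blobs(im,k,40)[0])
E
```

```text
[[-1.      0.0016 -0.0011  0.4993]
 [ 0.0016  1.      0.0008  0.2008]
 [ 0.0012  0.0008 -1.      0.32  ]
 [ 0.      0.      0.      1.    ]]
orange [(np.int32(43), array([299.3,  80.7]), array([298,  73,   7,  19], dtype=int32)), (np.int32(127), array([303.7, 125.1]), array([299,  95,  15,  44], dtype=int32)), (np.int32(95), array([ 26.2, 145.4]), array([ 11, 142,  27,  17], dtype=int32))]
blue [(np.int32(26450), array([243.7, 201.2]), array([123, 125, 232, 149], dtype=int32))]
```

View pics/w1b.png

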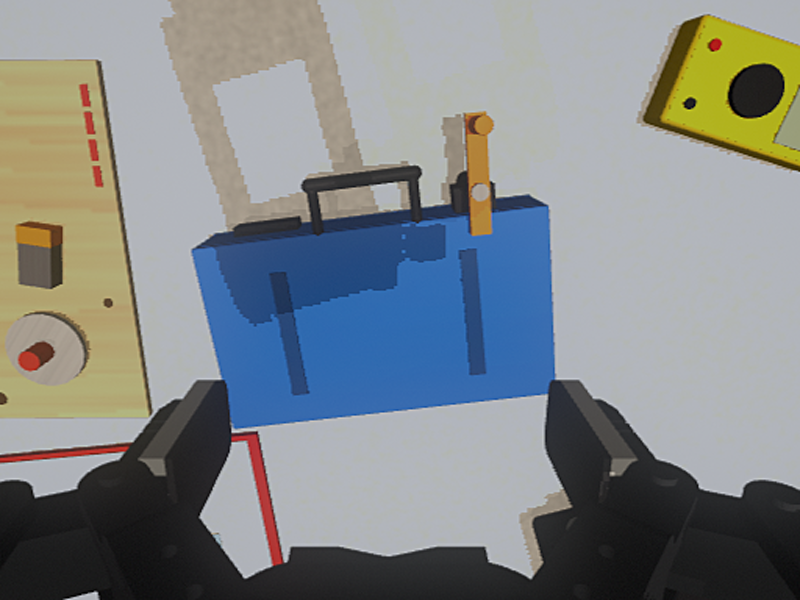

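The wrist picture (800x600) shows the shut lid with corners (192,250), (549,207), (554,394) and (233,427). The handle bar runs from (307,186) to (417,172). The latch post top is at (482,125), the pivot cap at (481,191), and the lever is near 0.

```bash
python3 - <<'E'
from h import *
import pickle; im,c=pickle.load(open("w1.pkl","rb")); k=0.64
f=lambda u,v,z: onz(c,(u*k,v*k),z)[:2]
C=[f(192,250,.0585),f(549,207,.0585),f(554,394,.0585),f(233,427,.0585)]
print(np.array(C),"center",np.mean(C,0), "sides",[np.linalg.norm(C[i]-C[i-1]) for i in range(4)])
for a,b in((1,0),(2,3)): d=C[a]-C[b]; print("yaw from y",np.arctan2(-d[0],d[1]))
for a,b in((3,0),(2,1)): d=C[a]-C[b]; print("yaw from x",np.arctan2(d[1],d[0]))
print("handle",f(305,186,.0545),f(418,173,.0545)); print("post",f(482,125,.0995),"pivot cap",f(481,191,.075))
# heights from two views: post top, handle mid with scene cam
s,cs=cam("scene","s2"); sd,cd=cam("side","sd2")
crop=s[120:240,270:390]; crop2=sd[120:220,180:310]
cv2.imwrite("pics/crop2.png",np.hstack([cv2.resize(crop,(400,400),interpolation=cv2.INTER_CUBIC),cv2.resize(crop2,(400,400),interpolation=cv2.INTER_CUBIC)]))
E
```

```text
[[0.5151 0.0584]
 [0.4848 0.3145]
 [0.6325 0.331 ]
 [0.6612 0.0754]] center [0.5734 0.1948] sides [np.float64(0.14699512733605702), np.float64(0.2579044283443894), np.float64(0.14862750365012978), np.float64(0.25718607728045767)]
yaw from y 0.1178345177437018
yaw from y 0.11150018417563143
yaw from x 0.11569992877313505
yaw from x 0.1108553717560199
handle [0.47   0.1419] [0.4612 0.2217]
post [0.4286 0.2575] pivot cap [0.4713 0.263 ]
```

View pics/crop2.png

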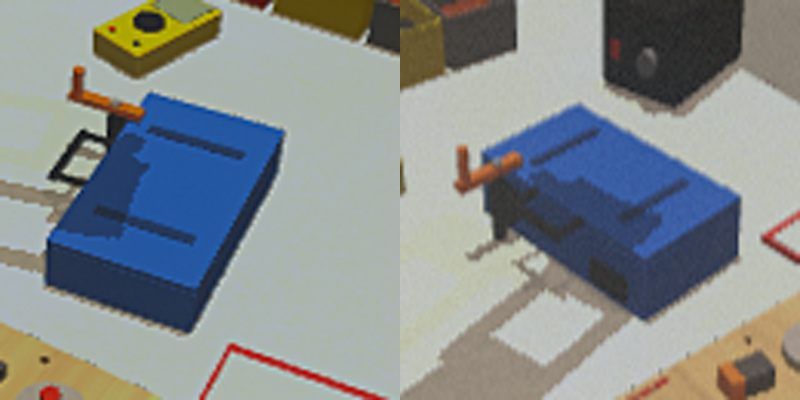

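```bash
python3 - <<'E'
from h import *
import pickle; im,c=pickle.load(open("w1.pkl","rb"))
cs=bot.camera_info("scene");cs["W"]=cs["T"];cd=bot.camera_info("side");cd["W"]=cd["T"]
print("post top",tri([(c,(482*.64,125*.64)),(cs,(293.4,140.2)),(cd,(200.2,157))]))
print("lid back +y corner",tri([(c,(554*.64,394*.64)),(cs,(270+283*.3,120+130*.3))]))
print("lid front -y corner",tri([(c,(192*.64,250*.64)),(cs,(270+47*.3,120+238*.3))]))
print("handle -y end",tri([(c,(307*.64,186*.64)),(cs,(270+52*.3,120+177*.3))]))
E
```

```text
post top (array([0.4289, 0.2585, 0.0972]), np.float64(0.0008065422851789379))
lid back +y corner (array([0.6329, 0.331 , 0.0563]), np.float64(0.0009046610567089351))
lid front -y corner (array([0.5164, 0.0577, 0.0557]), np.float64(0.0007125311388765297))
handle -y end (array([0.4707, 0.1428, 0.05  ]), np.float64(0.00021405963706646217))
```

{"method": "move_arm", "body": {"motion": [{"delta_pos": [0.142, 0.117, 0.24], "delta_rot": [0, 0, -0.018], "hand": -1}, {"delta_pos": [0.142, 0.117, 0.24], "delta_rot": [0, 0, -0.018], "hand": -1}, {"delta_pos": [0.142, 0.117, 0.24], "delta_rot": [0, 0, -0.018], "hand": -1}, {"delta_pos": [0.142, 0.117, 0.24], "delta_rot": [0, 0, -0.018], "hand": -1}, {"delta_pos": [0.142, 0.117, 0.24], "delta_rot": [0, 0, -0.018], "hand": -1}]}}

```text
time: 2.13
eef_pos: [0.4225, 0.2601, 0.1942]
eef_rot: [-0.006, -0.059, 0.998, -0.001]
contact_force: [-0.1, -0.2, -0.6]
width: 0.0851
finger_force: 0.0
```

{"method": "move_arm", "body": {"motion": [{"delta_pos": [0, 0, 0.08], "delta_rot": [0, 0, 0], "hand": -1}, {"delta_pos": [0, 0, 0.15], "delta_rot": [0, 0, 0], "hand": -1}, {"delta_pos": [0, 0, 0.206], "delta_rot": [0, 0, 0], "hand": -1}, {"delta_pos": [0, 0, 0.206], "delta_rot": [0, 0, 0], "hand": -1}]}}

```text
time: 2.47
eef_pos: [0.4252, 0.2576, 0.0921]
eef_rot: [-0.005, -0.056, 0.998, -0.002]
contact_force: [-0.7, -0.7, -0.9]
width: 0.0853
finger_force: 0.0
```

{"method": "move_arm", "body": {"motion": [{"delta_pos": [0, 0, 0], "delta_rot": [0, 0, 0], "hand": 1}, {"delta_pos": [0, 0, 0], "delta_rot": [0, 0, 0], "hand": 1}, {"delta_pos": [0, 0, 0], "delta_rot": [0, 0, 0], "hand": 1}, {"delta_pos": [0, 0, 0], "delta_rot": [0, 0, 0], "hand": 1}, {"delta_pos": [0, 0, 0], "delta_rot": [0, 0, 0], "hand": 1}, {"delta_pos": [0, 0, 0], "delta_rot": [0, 0, 0], "hand": 1}, {"delta_pos": [0, 0, 0], "delta_rot": [0, 0, 0], "hand": 1}, {"delta_pos": [0, 0, 0], "delta_rot": [0, 0, 0], "hand": 1}]}}

```text
time: 3.13
eef_pos: [0.4295, 0.259, 0.0986]
eef_rot: [0.001, -0.056, 0.998, 0.0]
contact_force: [-0.6, 0.2, 5.6]
width: 0.0092
finger_force: 58.6
```

{"method": "move_arm", "body": {"motion": [{"delta_pos": [-0.0005, 0.0097, 0], "delta_rot": [0, 0, 0.0175], "hand": 1}, {"delta_pos": [-0.002, 0.019, 0], "delta_rot": [0, 0, 0.035], "hand": 1}, {"delta_pos": [-0.005, 0.0285, 0], "delta_rot": [0, 0, 0.0525], "hand": 1}, {"delta_pos": [-0.0085, 0.0375, 0], "delta_rot": [0, 0, 0.07], "hand": 1}, {"delta_pos": [-0.013, 0.046, 0], "delta_rot": [0, 0, 0.0875], "hand": 1}, {"delta_pos": [-0.0185, 0.054, 0], "delta_rot": [0, 0, 0.105], "hand": 1}, {"delta_pos": [-0.025, 0.061, 0], "delta_rot": [0, 0, 0.1225], "hand": 1}, {"delta_pos": [-0.025, 0.061, 0], "delta_rot": [0, 0, 0.1225], "hand": 1}]}}

```text
time: 3.8
eef_pos: [0.4392, 0.2903, 0.0985]
eef_rot: [0.001, 0.325, 0.946, -0.0]
contact_force: [-0.6, -3.5, 5.5]
width: 0.0093
finger_force: 58.8
```

{"method": "move_arm", "body": {"motion": [{"delta_pos": [-0.0005, 0.0097, 0], "delta_rot": [0, 0, 0.0175], "hand": 1}, {"delta_pos": [-0.002, 0.019, 0], "delta_rot": [0, 0, 0.035], "hand": 1}, {"delta_pos": [-0.005, 0.0285, 0], "delta_rot": [0, 0, 0.0525], "hand": 1}, {"delta_pos": [-0.0085, 0.0375, 0], "delta_rot": [0, 0, 0.07], "hand": 1}, {"delta_pos": [-0.013, 0.046, 0], "delta_rot": [0, 0, 0.0875], "hand": 1}, {"delta_pos": [-0.0185, 0.054, 0], "delta_rot": [0, 0, 0.105], "hand": 1}, {"delta_pos": [-0.025, 0.061, 0], "delta_rot": [0, 0, 0.1225], "hand": 1}, {"delta_pos": [-0.025, 0.061, 0], "delta_rot": [0, 0, 0.1225], "hand": 1}]}}

```text
time: 4.47
eef_pos: [0.4668, 0.3054, 0.0984]
eef_rot: [0.001, 0.657, 0.754, -0.002]
contact_force: [-3.5, -5.1, 7.9]
width: 0.0101
finger_force: 59.1
```

{"method": "move_arm", "body": {"motion": [{"delta_pos": [0, 0, 0], "delta_rot": [0, 0, 0], "hand": 0.3}, {"delta_pos": [0, 0, 0], "delta_rot": [0, 0, 0], "hand": 0.3}, {"delta_pos": [0, 0, -0.05], "delta_rot": [0, 0, 0], "hand": 0.3}, {"delta_pos": [0, 0, -0.12], "delta_rot": [0, 0, 0], "hand": 0.3}, {"delta_pos": [0, 0, -0.12], "delta_rot": [0, 0, 0.005], "hand": 0.3}, {"delta_pos": [0, 0, -0.12], "delta_rot": [0, 0, 0.005], "hand": 0.3}, {"delta_pos": [0, 0, -0.12], "delta_rot": [0, 0, 0.005], "hand": 0.3}]}}

```text
time: 5.05
eef_pos: [0.4661, 0.307, 0.1567]
eef_rot: [-0.0, 0.666, 0.746, -0.0]
contact_force: [-1.1, 0.4, -1.1]
width: 0.0297
finger_force: 0.0
```

```bash
python3 - <<'E'
from h import *
T=tool(); y=.114; ex=np.array([np.cos(y),np.sin(y),0]); ey=np.array([-ex[1],ex[0],0])
C=np.array([.5734,.1948,0]); H=C-.109*ex; print(T,H,bot.observe()["width"])
print(rel(T,H+[0,0,.147],1.6848))
im,c=cam("wrist","w2"); cv2.imwrite("pics/w2b.png",im)
R=.18404
for t in np.arange(.1,1.61,.1):
    a=t+.0217; print(round(t,1),round((-R*np.cos(a)+.184)/.5,3),round(-(R*np.sin(a)-.004)/.5,3))
E
```

```text
[[-0.112   0.9937 -0.0009  0.4661]
 [ 0.9937  0.112  -0.0001  0.307 ]
 [-0.     -0.0009 -1.      0.1567]
 [ 0.      0.      0.      1.    ]] [0.4651 0.1824 0.    ] 0.02968235284936032
(array([-0.2474, -0.0298,  0.0193]), array([-0.0001,  0.    , -0.0003]))
0.1 0.003 -0.037
0.2 0.009 -0.073
0.3 0.019 -0.108
0.4 0.032 -0.143
0.5 0.049 -0.175
0.6 0.069 -0.206
0.7 0.092 -0.235
0.8 0.117 -0.262
0.9 0.146 -0.285
1.0 0.176 -0.306
1.1 0.208 -0.324
1.2 0.242 -0.338
1.3 0.277 -0.349
1.4 0.313 -0.356
1.5 0.35 -0.36
1.6 0.387 -0.36
```

View pics/w2b.png

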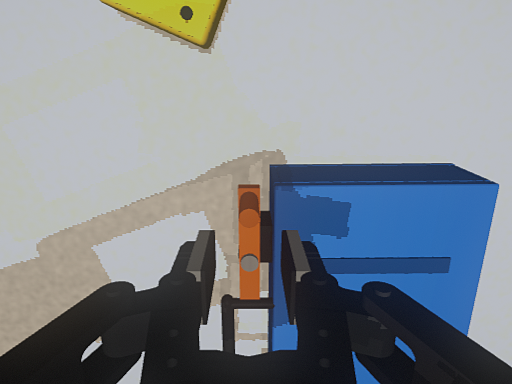

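The latch lies along the case front (lever vertical at column 249 in the picture), clear of the lid. Next I'll pinch the handle.

{"method": "move_arm", "body": {"motion": [{"delta_pos": [-0.083, -0.01, 0.02], "delta_rot": [0, 0, 0], "hand": 0.3}, {"delta_pos": [-0.165, -0.02, 0.02], "delta_rot": [0, 0, 0], "hand": 0.3}, {"delta_pos": [-0.247, -0.03, 0.02], "delta_rot": [0, 0, 0], "hand": 0.3}, {"delta_pos": [-0.247, -0.03, 0.02], "delta_rot": [0, 0, 0], "hand": 0.3}, {"delta_pos": [-0.247, -0.03, 0.02], "delta_rot": [0, 0, 0], "hand": 0.3}, {"delta_pos": [-0.247, -0.03, 0.02], "delta_rot": [0, 0, 0], "hand": 0.3}]}}

```text
time: 5.6
eef_pos: [0.4647, 0.1826, 0.1461]
eef_rot: [-0.001, 0.667, 0.745, -0.001]
contact_force: [0.8, -0.5, 0.9]
width: 0.0299
finger_force: 0.0
```

```bash
python3 - <<'E'
from h import *
T=tool(); print(T[:3,3],rel(T,[.4651,.1824,.0645],1.6848)); im,c=cam("wrist","w3")
E
```

```text
[0.4647 0.1826 0.1461] (array([-0.0007,  0.001 ,  0.1633]), array([-0.0003, -0.0001, -0.0005]))
```

View pics/w3.png

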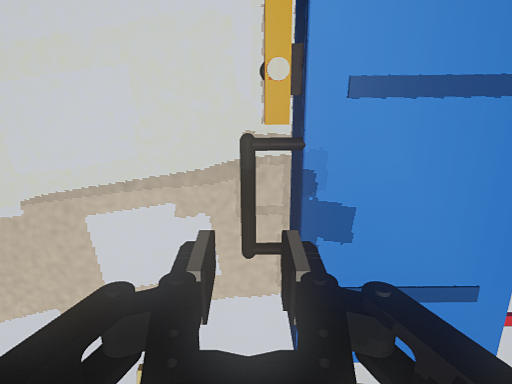

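The handle bar is at column 248, rows 138–248. Its middle (row 193) matches the predicted 196, so it is centred between the fingers.

{"method": "move_arm", "body": {"motion": [{"delta_pos": [0, 0, 0.08], "delta_rot": [0, 0, 0], "hand": 0.3}, {"delta_pos": [0, 0, 0.14], "delta_rot": [0, 0, 0], "hand": 0.3}, {"delta_pos": [0, 0, 0.164], "delta_rot": [0, 0, 0], "hand": 0.3}, {"delta_pos": [0, 0, 0.164], "delta_rot": [0, 0, 0], "hand": 0.3}, {"delta_pos": [0, 0, 0.164], "delta_rot": [0, 0, 0], "hand": 0.3}]}}

```text
time: 6.07
eef_pos: [0.4646, 0.1837, 0.0645]
eef_rot: [-0.001, 0.666, 0.746, -0.001]
contact_force: [1.1, -0.5, 0.3]
width: 0.0295
finger_force: 0.0
```

{"method": "move_arm", "body": {"motion": [{"delta_pos": [0, 0, 0], "delta_rot": [0, 0, 0], "hand": 1}, {"delta_pos": [0, 0, 0], "delta_rot": [0, 0, 0], "hand": 1}, {"delta_pos": [0, 0, 0], "delta_rot": [0, 0, 0], "hand": 1}, {"delta_pos": [0, 0, 0], "delta_rot": [0, 0, 0], "hand": 1}, {"delta_pos": [0, 0, 0], "delta_rot": [0, 0, 0], "hand": 1}, {"delta_pos": [0, 0, 0], "delta_rot": [0, 0, 0], "hand": 1}]}}

```text
time: 6.57
eef_pos: [0.4644, 0.1834, 0.067]
eef_rot: [-0.001, 0.666, 0.746, 0.0]
contact_force: [-5.4, 0.7, 3.6]
width: 0.0074
finger_force: 58.6
```

{"method": "move_arm", "body": {"motion": [{"delta_pos": [0, 0.003, -0.037], "delta_rot": [0, 0, 0], "hand": 1}, {"delta_pos": [0, 0.009, -0.073], "delta_rot": [0, 0, 0], "hand": 1}, {"delta_pos": [0, 0.019, -0.108], "delta_rot": [0, 0, 0], "hand": 1}, {"delta_pos": [0, 0.032, -0.143], "delta_rot": [0, 0, 0], "hand": 1}, {"delta_pos": [0, 0.049, -0.175], "delta_rot": [0, 0, 0], "hand": 1}, {"delta_pos": [0, 0.069, -0.206], "delta_rot": [0, 0, 0], "hand": 1}, {"delta_pos": [0, 0.092, -0.235], "delta_rot": [0, 0, 0], "hand": 1}, {"delta_pos": [0, 0.117, -0.262], "delta_rot": [0, 0, 0], "hand": 1}]}}

```text
time: 7.23
eef_pos: [0.5203, 0.1902, 0.1988]
eef_rot: [-0.003, 0.666, 0.746, -0.002]
contact_force: [-8.5, 1.3, 1.5]
width: 0.0075
finger_force: 58.5
```

{"method": "move_arm", "body": {"motion": [{"delta_pos": [0, 0.029, -0.023], "delta_rot": [0, 0, 0], "hand": 1}, {"delta_pos": [0, 0.059, -0.044], "delta_rot": [0, 0, 0], "hand": 1}, {"delta_pos": [0, 0.091, -0.062], "delta_rot": [0, 0, 0], "hand": 1}, {"delta_pos": [0, 0.125, -0.076], "delta_rot": [0, 0, 0], "hand": 1}, {"delta_pos": [0, 0.16, -0.087], "delta_rot": [0, 0, 0], "hand": 1}, {"delta_pos": [0, 0.196, -0.094], "delta_rot": [0, 0, 0], "hand": 1}, {"delta_pos": [0, 0.233, -0.098], "delta_rot": [0, 0, 0], "hand": 1}, {"delta_pos": [0, 0.265, -0.098], "delta_rot": [0, 0, 0], "hand": 1}]}}

```text
time: 7.9
eef_pos: [0.6555, 0.2067, 0.2512]
eef_rot: [-0.0, 0.665, 0.746, 0.004]
contact_force: [-3.3, 4.6, -5.6]
width: 0.007
finger_force: 59.2
```

{"method": "move_arm", "body": {"motion": [{"delta_pos": [0, 0, 0], "delta_rot": [0, 0, 0], "hand": 1}, {"delta_pos": [0, 0, 0], "delta_rot": [0, 0, 0], "hand": 1}]}}

```text
time: 8.07
eef_pos: [0.6574, 0.207, 0.2506]
eef_rot: [0.002, 0.666, 0.746, 0.006]
contact_force: [1.2, 4.6, 5.9]
width: 0.007
finger_force: 61.5
```

{"method": "move_arm", "body": {"motion": [{"delta_pos": [0, 0, 0], "delta_rot": [0, 0, 0], "hand": 0.3}, {"delta_pos": [0, 0, 0], "delta_rot": [0, 0, 0], "hand": 0.3}, {"delta_pos": [0, 0, 0], "delta_rot": [0, 0, 0], "hand": 0.3}, {"delta_pos": [0, 0, -0.08], "delta_rot": [0, 0, 0], "hand": 0.3}, {"delta_pos": [0, 0, -0.15], "delta_rot": [0, 0, 0], "hand": 0.3}, {"delta_pos": [0, 0, -0.15], "delta_rot": [0, 0, 0], "hand": 0.3}]}}

```text
time: 8.57
eef_pos: [0.6561, 0.2036, 0.3291]
eef_rot: [0.004, 0.667, 0.745, 0.005]
contact_force: [-0.3, 0.5, 2.5]
width: 0.0297
finger_force: 0.0
```

{"method": "move_arm", "body": {"motion": [{"delta_pos": [-0.58, -0.3, 0], "delta_rot": [0, 0, 0], "hand": -1}, {"delta_pos": [-0.58, -0.3, 0], "delta_rot": [0, 0, 0], "hand": -1}, {"delta_pos": [-0.58, -0.3, 0], "delta_rot": [0, 0, 0], "hand": -1}, {"delta_pos": [-0.58, -0.3, 0], "delta_rot": [0, 0, 0], "hand": -1}, {"delta_pos": [-0.58, -0.3, 0], "delta_rot": [0, 0, 0], "hand": -1}, {"delta_pos": [-0.58, -0.3, 0], "delta_rot": [0, 0, 0], "hand": -1}, {"delta_pos": [-0.58, -0.3, 0], "delta_rot": [0, 0, 0], "hand": -1}, {"delta_pos": [-0.58, -0.3, 0], "delta_rot": [0, 0, 0], "hand": -1}]}}

```text
time: 9.23
eef_pos: [0.5366, -0.1036, 0.3206]
eef_rot: [0.001, 0.667, 0.745, -0.0]
contact_force: [0.4, 0.4, 0.3]
width: 0.0853
finger_force: 0.0
```

{"method": "move_arm", "body": {"motion": [{"delta_pos": [0, 0, 0], "delta_rot": [0, 0, 0], "hand": -1}, {"delta_pos": [0, 0, 0], "delta_rot": [0, 0, 0], "hand": -1}, {"delta_pos": [0, 0, 0], "delta_rot": [0, 0, 0], "hand": -1}]}}

```text
time: 9.48
eef_pos: [0.5381, -0.1011, 0.3204]
eef_rot: [0.0, 0.667, 0.745, 0.0]
contact_force: [-0.3, 0.6, 0.7]
width: 0.0855
finger_force: 0.0
```

```bash
python3 - <<'E'
from h import *
im,c=cam("wrist","w4"); print(c["W"]); s,cs=cam("scene","s4"); sd,cd=cam("side","sd4")
import pickle; pickle.dump((im,c,s,cs,sd,cd),open("w4.pkl","wb"))
for k in ["green","red","orange","yellow"]:
    for b in blobs(im,k,30)[0]: print(k,b,onz(c,b[1],.035)[:2])
cv2.imwrite("pics/w4b.png",np.hstack([im[:,:,:],s[40:424,150:438]]))
E
```

```text
[[ 0.9939  0.1049  0.034   0.5297]
 [ 0.1103 -0.9503 -0.2911 -0.027 ]
 [ 0.0018  0.2931 -0.9561  0.4406]
 [ 0.      0.      0.      1.    ]]
green (np.int32(284), array([240.4, 204.7]), array([227, 193,  27,  34], dtype=int32)) [ 0.5381 -0.1803]
green (np.int32(749), array([172.6, 212.9]), array([157, 194,  34,  36], dtype=int32)) [ 0.4542 -0.2007]
red (np.int32(2498), array([430.6, 116.8]), array([377,   0, 135, 240], dtype=int32)) [ 0.7462 -0.0478]
red (np.int32(64), array([144. ,  65.6]), array([138,  63,  13,   6], dtype=int32)) [ 0.4144 -0.028 ]
red (np.int32(69), array([160.7,  67.6]), array([154,  65,  14,   6], dtype=int32)) [ 0.4329 -0.0281]
red (np.int32(67), array([177.9,  69.6]), array([171,  67,  14,   6], dtype=int32)) [ 0.4521 -0.0281]
red (np.int32(64), array([194.5,  71.5]), array([188,  69,  14,   6], dtype=int32)) [ 0.4706 -0.0281]
red (np.int32(166), array([309.6, 141.5]), array([303, 135,  14,  14], dtype=int32)) [ 0.6113 -0.0919]
orange (np.int32(36), array([224.2, 127.8]), array([219, 125,  12,   6], dtype=int32)) [ 0.5092 -0.0869]
orange (np.int32(48), array([175.1, 293.4]), array([159, 288,  26,   9], dtype=int32)) [ 0.4631 -0.3182]
yellow (np.int32(511), array([224.7, 280.5]), array([207, 266,  36,  31], dtype=int32)) [ 0.5284 -0.2908]Traceback (most recent call last):
  File "<stdin>", line 6, in <module>
    return _nx.concatenate(arrs, 1, dtype=dtype, casting=casting)
           ~~~~~~~~~~~~~~~^^^^^^^^^^^^^^^^^^^^^^^^^^^^^^^^^^^^^^^
ValueError: all the input array dimensions except for the concatenation axis must match exactly, but along dimension 0, the array at index 0 has size 384 and the array at index 1 has size 344
```

```bash
python3 - <<'E'
from h import *
import pickle; im,c,s,cs,sd,cd=pickle.load(open("w4.pkl","rb"))
a=cv2.resize(im[110:350,130:350],None,fx=2.5,fy=2.5,interpolation=cv2.INTER_CUBIC)
b=cv2.resize(s[130:370,260:360],None,fx=2.5,fy=2.5,interpolation=cv2.INTER_CUBIC)
cv2.imwrite("pics/w4b.png",np.hstack([a,b]))
E
```

```text
(no output)
```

View pics/w4b.png

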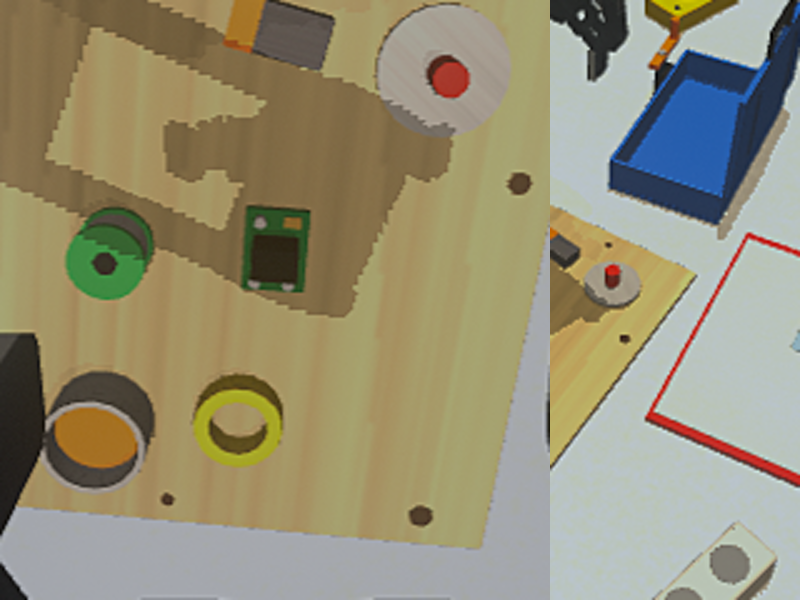

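The crop shows the lid upright and the case empty in the scene view. In the wrist view there is one reel (top flange centre 105,263), one green pcb (board 243–310 by 205–292, black relay on it), the tin rim at (95,446), and the cover disc at (444,69) with its knob top at (450,76). The candidates are the green pcb at wrist crop (276,249) and the purple one at scene (277,349). The green one fits, since the purple is the look-alike off the board. Nothing else on the plywood is green apart from the reel.

```bash
python3 - <<'E'
from h import *
import pickle; im,c,s,cs,sd,cd=pickle.load(open("w4.pkl","rb"))
p=lambda X,Y:(130+X/2.5-.3,110+Y/2.5-.3)
f=lambda X,Y,z:onz(c,p(X,Y),z)[:2]
print("reel",f(105,263,.039),"diam",f(144,263,.039)-f(66,263,.039),"2view",tri([(c,p(105,263)),(cs,(217,239.9)),(cd,(304.2,239.4))]))
print("tin",f(95,446,.042),"diam",f(147,446,.042)-f(42,446,.042))
print("knob",f(450,76,.041),"disc",f(444,69,.019),"2view",tri([(c,(309.6,141.5)),(cs,(284.6,237.8))]))
B=[f(246,205,.013),f(310,208,.013),f(304,292,.013),f(243,290,.013)]; B=np.array(B)
print("pcb",B,B.mean(0),[np.linalg.norm(B[i]-B[i-1]) for i in range(4)])
d=B[0]-B[3]+B[1]-B[2]; print("long axis",np.arctan2(d[1],d[0])); d=B[1]-B[0]+B[2]-B[3]; print("short",np.arctan2(d[1],d[0]))
print("relay",f(276,259,.035))
m=cv2.inRange(cv2.cvtColor(s,cv2.COLOR_BGR2HSV),*map(np.array,RNG["green"]))
def hough(img,cc):
    pass
# tin rim in scene & side from flux+rim: grey ring ellipse
for nm,g,ctr in(("scene",s,(192,262)),("side",sd,(336,262))):
    u,v=ctr; cr=cv2.resize(g[v-22:v+22,u-22:u+22],(300,300),interpolation=cv2.INTER_CUBIC); cv2.imwrite(f"pics/t_{nm}.png",cr)
x,y=105*.4+130,263*.4+110
cv2.imwrite("pics/tt.png",np.hstack([cv2.imread("pics/t_scene.png"),cv2.imread("pics/t_side.png")]))
print(rel(tool(),(.4535,-.2015,.15),1.6848))
E
```

```text
reel [ 0.454  -0.2018] diam [0.0388 0.0043] 2view (array([ 0.4533, -0.2025,  0.0358]), np.float64(0.0012268547329747713))
tin [ 0.4541 -0.306 ] diam [0.0555 0.0061]
knob [ 0.6099 -0.0893] disc [ 0.6108 -0.0896] 2view (array([ 0.6111, -0.0914,  0.037 ]), np.float64(0.00023207233115191966))
pcb [[ 0.5207 -0.1724]
 [ 0.5541 -0.1704]
 [ 0.5564 -0.2182]
 [ 0.5236 -0.2206]] [ 0.5387 -0.1954] [np.float64(0.04829907502293867), np.float64(0.03344984219226643), np.float64(0.0478573296459238), np.float64(0.03285705194332819)]
long axis 1.6249074577332183
short 0.06718406437757372
relay [ 0.5389 -0.1919]
(array([-0.1828, -0.1921,  0.3404]), array([ 0.    , -0.0001, -0.0001]))
```

View pics/tt.png

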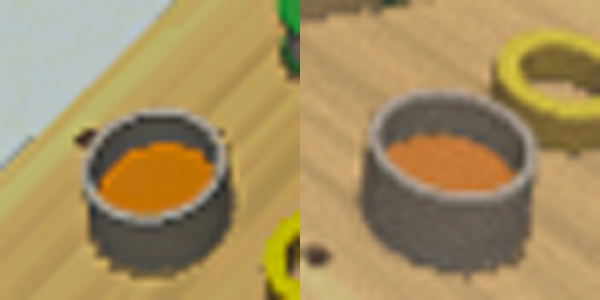

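{"method": "move_arm", "body": {"motion": [{"delta_pos": [-0.183, -0.192, 0.28], "delta_rot": [0, 0, 0], "hand": -0.4}, {"delta_pos": [-0.183, -0.192, 0.28], "delta_rot": [0, 0, 0], "hand": -0.4}, {"delta_pos": [-0.183, -0.192, 0.28], "delta_rot": [0, 0, 0], "hand": -0.4}, {"delta_pos": [-0.183, -0.192, 0.28], "delta_rot": [0, 0, 0], "hand": -0.4}, {"delta_pos": [-0.183, -0.192, 0.28], "delta_rot": [0, 0, 0], "hand": -0.4}, {"delta_pos": [-0.183, -0.192, 0.34], "delta_rot": [0, 0, 0], "hand": -0.4}, {"delta_pos": [-0.183, -0.192, 0.34], "delta_rot": [0, 0, 0], "hand": -0.4}, {"delta_pos": [-0.183, -0.192, 0.34], "delta_rot": [0, 0, 0], "hand": -0.4}]}}

```text
time: 10.3
eef_pos: [0.4524, -0.2013, 0.1489]
eef_rot: [-0.002, 0.666, 0.746, -0.0]
contact_force: [-1.0, 0.6, 0.5]
width: 0.0594
finger_force: 0.0
```

```bash
python3 - <<'E'
from h import *
im,c=cam("wrist","w5"); print(tool()[:3,3])
for b in blobs(im,"green",100)[0]: print(b,onz(c,b[1],.037)[:2])
m=cv2.inRange(cv2.cvtColor(im,cv2.COLOR_BGR2HSV),(45,150,110),(85,255,255))
n,l,st,ce=cv2.connectedComponentsWithStats(m)
for i in range(1,n):
    if st[i,4]>300: print("bright",st[i],ce[i],onz(c,(st[i,0]+st[i,2]/2-.5,st[i,1]+st[i,3]/2-.5),.039)[:2])
cs=bot.camera_info("scene");cs["W"]=cs["T"];cd=bot.camera_info("side");cd["W"]=cd["T"]
print("tin",tri([(cs,(192.5,264.)),(cd,(336.,261.))]),onz(cs,(192.5,264),.042),onz(cd,(336,261),.042))
E
```

```text
[ 0.4538 -0.2019  0.1509]
(np.int32(2390), array([249.3, 186.2]), array([222, 154,  56,  62], dtype=int32)) [ 0.4532 -0.2002]
(np.int32(1117), array([354.8, 178.4]), array([333, 154,  53,  60], dtype=int32)) [ 0.5258 -0.1862]
tin (array([ 0.453 , -0.3077,  0.0376]), np.float64(0.0009924316337464843)) [ 0.456  -0.3112  0.042 ] [ 0.4492 -0.3094  0.042 ]
```

{"method": "move_arm", "body": {"motion": [{"delta_pos": [0, 0, 0.08], "delta_rot": [0, 0, 0], "hand": -0.4}, {"delta_pos": [0, 0, 0.15], "delta_rot": [0, 0, 0], "hand": -0.4}, {"delta_pos": [0, 0, 0.2], "delta_rot": [0, 0, 0], "hand": -0.4}, {"delta_pos": [0, 0, 0.232], "delta_rot": [0, 0, 0], "hand": -0.4}, {"delta_pos": [0, 0, 0.232], "delta_rot": [0, 0, 0], "hand": -0.4}]}}

```text
time: 10.77
eef_pos: [0.4526, -0.2012, 0.0326]
eef_rot: [-0.002, 0.666, 0.746, -0.0]
contact_force: [-2.0, 0.6, -0.5]
width: 0.0598
finger_force: 0.0
```

{"method": "move_arm", "body": {"motion": [{"delta_pos": [0, 0, 0], "delta_rot": [0, 0, 0], "hand": 1}, {"delta_pos": [0, 0, 0], "delta_rot": [0, 0, 0], "hand": 1}, {"delta_pos": [0, 0, 0], "delta_rot": [0, 0, 0], "hand": 1}, {"delta_pos": [0, 0, 0], "delta_rot": [0, 0, 0], "hand": 1}, {"delta_pos": [0, 0, 0], "delta_rot": [0, 0, 0], "hand": 1}]}}

```text
time: 11.18
eef_pos: [0.4553, -0.2036, 0.0374]
eef_rot: [0.003, 0.667, 0.745, 0.001]
contact_force: [1.7, 1.2, 6.0]
width: 0.0383
finger_force: 61.0
```

{"method": "move_arm", "body": {"motion": [{"delta_pos": [0, 0, -0.06], "delta_rot": [0, 0, 0], "hand": 1}, {"delta_pos": [0, 0, -0.12], "delta_rot": [0, 0, 0], "hand": 1}, {"delta_pos": [0, 0, -0.18], "delta_rot": [0, 0, 0], "hand": 1}, {"delta_pos": [0, 0, -0.2], "delta_rot": [0, 0, 0], "hand": 1}, {"delta_pos": [0, 0, -0.2], "delta_rot": [0, 0, 0], "hand": 1}]}}

```text
time: 11.6
eef_pos: [0.455, -0.204, 0.1386]
eef_rot: [0.004, 0.667, 0.745, 0.001]
contact_force: [0.3, -0.3, -1.0]
width: 0.0385
finger_force: 60.5
```

```bash
python3 - <<'E'
from h import *
y=.114; ex=np.array([np.cos(y),np.sin(y),0]); ey=np.array([-ex[1],ex[0],0]); C=np.array([.5734,.1948,0])
T=tool(); P=C-.005*ex+.02*ey; print(T[:3,3],P,rel(T,P+[0,0,.135],1.6848))
E
```

```text
[ 0.455  -0.204   0.1386] [0.5662 0.2141 0.    ] (array([0.8063, 0.3136, 0.0051]), array([ 0.0011,  0.0008, -0.0004]))
```

{"method": "move_arm", "body": {"motion": [{"delta_pos": [0.04, 0.015, 0], "delta_rot": [0, 0, 0], "hand": 1}, {"delta_pos": [0.1, 0.04, 0], "delta_rot": [0, 0, 0], "hand": 1}, {"delta_pos": [0.16, 0.065, 0], "delta_rot": [0, 0, 0], "hand": 1}, {"delta_pos": [0.22, 0.085, 0], "delta_rot": [0, 0, 0], "hand": 1}, {"delta_pos": [0.28, 0.11, 0], "delta_rot": [0, 0, 0], "hand": 1}, {"delta_pos": [0.34, 0.13, 0], "delta_rot": [0, 0, 0], "hand": 1}, {"delta_pos": [0.4, 0.155, 0], "delta_rot": [0, 0, 0], "hand": 1}, {"delta_pos": [0.46, 0.18, 0], "delta_rot": [0, 0, 0], "hand": 1}]}}

```text
time: 12.27
eef_pos: [0.5157, 0.0375, 0.1319]
eef_rot: [-0.001, 0.667, 0.745, -0.001]
contact_force: [0.8, -0.9, -1.7]
width: 0.0387
finger_force: 43.9
```

{"method": "move_arm", "body": {"motion": [{"delta_pos": [0.06, 0.02, 0], "delta_rot": [0, 0, 0], "hand": 1}, {"delta_pos": [0.12, 0.05, 0], "delta_rot": [0, 0, 0], "hand": 1}, {"delta_pos": [0.18, 0.07, 0], "delta_rot": [0, 0, 0], "hand": 1}, {"delta_pos": [0.24, 0.095, 0], "delta_rot": [0, 0, 0], "hand": 1}, {"delta_pos": [0.3, 0.115, 0], "delta_rot": [0, 0, 0], "hand": 1}, {"delta_pos": [0.346, 0.134, 0], "delta_rot": [0, 0, 0], "hand": 1}, {"delta_pos": [0.346, 0.134, 0], "delta_rot": [0, 0, 0], "hand": 1}, {"delta_pos": [0.346, 0.134, 0], "delta_rot": [0, 0, 0], "hand": 1}]}}

```text
time: 12.93
eef_pos: [0.5631, 0.216, 0.1315]
eef_rot: [-0.001, 0.666, 0.746, -0.002]
contact_force: [-0.1, -0.4, -1.9]
width: 0.0381
finger_force: 62.1
```

```bash
python3 - <<'E'
from h import *
T=tool(); print(T[:3,3],bot.observe()["width"],rel(T,[.5662,.2141,.035],1.6848))
im,c=cam("wrist","w6"); s,_=cam("scene"); cv2.imwrite("pics/w6b.png",np.hstack([im,cv2.resize(s[120:220,280:355],(288,384))]))
E
```

```text
[0.5631 0.216  0.1315] 0.03810505503133489 (array([-0.0043,  0.0066,  0.193 ]), array([-0.0007,  0.0002, -0.0001]))
```

View pics/w6b.png

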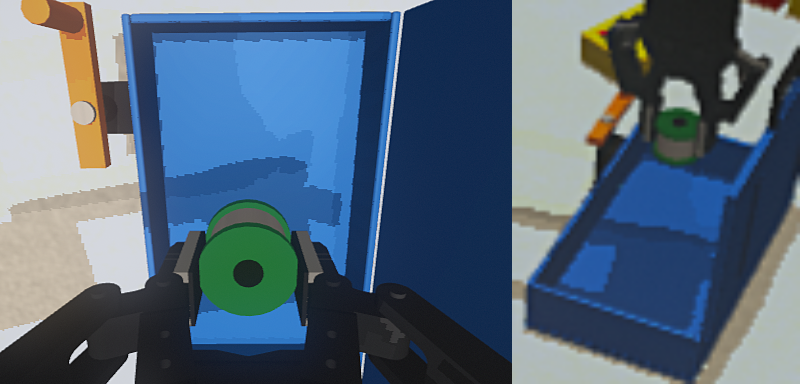

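The reel is held over the case (flange centre 248,272). Its size in pixels suggests it slipped about 6 mm down in the grip, so I'll lower gently.

{"method": "move_arm", "body": {"motion": [{"delta_pos": [-0.004, 0.006, 0.05], "delta_rot": [0, 0, 0], "hand": 1}, {"delta_pos": [-0.004, 0.006, 0.1], "delta_rot": [0, 0, 0], "hand": 1}, {"delta_pos": [-0.004, 0.006, 0.15], "delta_rot": [0, 0, 0], "hand": 1}, {"delta_pos": [-0.004, 0.006, 0.17], "delta_rot": [0, 0, 0], "hand": 1}, {"delta_pos": [-0.004, 0.006, 0.18], "delta_rot": [0, 0, 0], "hand": 1}, {"delta_pos": [-0.004, 0.006, 0.18], "delta_rot": [0, 0, 0], "hand": 1}, {"delta_pos": [-0.004, 0.006, 0.18], "delta_rot": [0, 0, 0], "hand": 1}]}}

```text
time: 13.62
eef_pos: [0.5682, 0.2133, 0.0455]
eef_rot: [0.001, 0.667, 0.745, 0.001]
contact_force: [1.3, 0.1, -0.5]
width: 0.0379
finger_force: 62.1
```

{"method": "move_arm", "body": {"motion": [{"delta_pos": [0, 0, 0.003], "delta_rot": [0, 0, 0], "hand": 1}, {"delta_pos": [0, 0, 0.003], "delta_rot": [0, 0, 0], "hand": 1}]}}

```text
time: 13.78
eef_pos: [0.5686, 0.2138, 0.0446]
eef_rot: [0.001, 0.667, 0.745, 0.001]
contact_force: [-0.0, -0.0, -0.4]
width: 0.0381
finger_force: 62.1
```

{"method": "move_arm", "body": {"motion": [{"delta_pos": [0, 0, 0.004], "delta_rot": [0, 0, 0], "hand": 1}, {"delta_pos": [0, 0, 0.008], "delta_rot": [0, 0, 0], "hand": 1}, {"delta_pos": [0, 0, 0.008], "delta_rot": [0, 0, 0], "hand": 1}]}}

```text
time: 14.03
eef_pos: [0.5673, 0.2137, 0.0387]
eef_rot: [-0.0, 0.667, 0.745, -0.0]
contact_force: [-0.4, -0.2, -0.8]
width: 0.0382
finger_force: 62.1
```

{"method": "move_arm", "body": {"motion": [{"delta_pos": [0, 0, 0.003], "delta_rot": [0, 0, 0], "hand": 1}, {"delta_pos": [0, 0, 0.003], "delta_rot": [0, 0, 0], "hand": 1}]}}

```text
time: 14.2
eef_pos: [0.5673, 0.2136, 0.037]
eef_rot: [-0.0, 0.667, 0.745, -0.0]
contact_force: [-0.1, 0.1, -0.8]
width: 0.0381
finger_force: 62.1
```

{"method": "move_arm", "body": {"motion": [{"delta_pos": [0, 0, 0.003], "delta_rot": [0, 0, 0], "hand": 1}, {"delta_pos": [0, 0, 0.003], "delta_rot": [0, 0, 0], "hand": 1}]}}

```text
time: 14.37
eef_pos: [0.5673, 0.2136, 0.0354]
eef_rot: [-0.0, 0.667, 0.745, -0.0]
contact_force: [-0.3, 0.5, -0.7]
width: 0.0384
finger_force: 62.1
```

{"method": "move_arm", "body": {"motion": [{"delta_pos": [0, 0, 0.003], "delta_rot": [0, 0, 0], "hand": 1}, {"delta_pos": [0, 0, 0.003], "delta_rot": [0, 0, 0], "hand": -0.3}, {"delta_pos": [0, 0, 0.003], "delta_rot": [0, 0, 0], "hand": -0.3}, {"delta_pos": [0, 0, 0.003], "delta_rot": [0, 0, 0], "hand": -0.3}, {"delta_pos": [0, 0, -0.08], "delta_rot": [0, 0, 0], "hand": -0.3}, {"delta_pos": [0, 0, -0.16], "delta_rot": [0, 0, 0], "hand": -0.3}, {"delta_pos": [0, 0, -0.24], "delta_rot": [0, 0, 0], "hand": -0.3}, {"delta_pos": [0, 0, -0.3], "delta_rot": [0, 0, 0], "hand": -0.3}]}}

```text
time: 15.03
eef_pos: [0.5683, 0.2139, 0.1902]
eef_rot: [0.001, 0.667, 0.745, 0.002]
contact_force: [1.0, 0.4, 0.2]
width: 0.0553
finger_force: 0.0
```

```bash
python3 - <<'E'
from h import *
y=.114; ex=np.array([np.cos(y),np.sin(y),0]); ey=np.array([-ex[1],ex[0],0]); C=np.array([.5734,.1948,0])
im,c=cam("wrist","w7"); s,cs=cam("scene","s7"); sd,cd=cam("side","sd7"); 
for n,i,cc in(("w",im,c),("s",s,cs),("d",sd,cd)):
    for b in blobs(i,"green",40)[0]:
        p=onz(cc,b[1],.034); print(n,b,p[:2],"in case",(p-C)@ex,(p-C)@ey)
T=tool(); print(T[:3,3],rel(T,[.5387,-.10,.28],3.203))
E
```

```text
w (np.int32(1739), array([245.9, 167.2]), array([223, 141,  47,  52], dtype=int32)) [0.5673 0.2169] in case -0.0035071596248029634 0.022695398604298922
s (np.int32(69), array([321.5, 176.3]), array([316, 173,  12,   8], dtype=int32)) [0.5698 0.211 ] in case -0.0017353575014182228 0.0165134543635424
s (np.int32(52), array([242.3, 259.8]), array([234, 254,  18,  11], dtype=int32)) [ 0.5554 -0.2207] in case -0.0651975564944285 -0.4107839209468037
d (np.int32(40), array([242.2, 167.9]), array([237, 165,  11,   6], dtype=int32)) [0.564  0.2124] in case -0.0073789286384875075 0.01859648576361653
[0.5695 0.2142 0.1909] (array([-0.6174, -0.1294, -0.1803]), array([ 0.0014,  0.001 , -0.2421]))
```

{"method": "move_arm", "body": {"motion": [{"delta_pos": [-0.52, -0.099, -0.12], "delta_rot": [0, 0, -0.15], "hand": -0.2}, {"delta_pos": [-0.52, -0.099, -0.12], "delta_rot": [0, 0, -0.15], "hand": -0.2}, {"delta_pos": [-0.52, -0.099, -0.12], "delta_rot": [0, 0, -0.15], "hand": -0.2}, {"delta_pos": [-0.52, -0.099, -0.12], "delta_rot": [0, 0, -0.15], "hand": -0.2}, {"delta_pos": [-0.52, -0.099, -0.12], "delta_rot": [0, 0, -0.15], "hand": -0.2}, {"delta_pos": [-0.52, -0.099, -0.12], "delta_rot": [0, 0, -0.15], "hand": -0.2}, {"delta_pos": [-0.52, -0.099, -0.12], "delta_rot": [0, 0, -0.15], "hand": -0.2}, {"delta_pos": [-0.52, -0.099, -0.12], "delta_rot": [0, 0, -0.15], "hand": -0.2}]}}

```text
time: 15.85
eef_pos: [0.5466, -0.0561, 0.2458]
eef_rot: [0.0, 0.256, 0.967, -0.002]
contact_force: [0.3, 0.8, 0.4]
width: 0.0514
finger_force: 0.0
```

```bash
python3 - <<'E'
from h import *
T=tool(); print(T[:3,3],rel(T,[.5387,-.195,.18],3.203))
E
```

```text
[ 0.5466 -0.0561  0.2458] (array([-0.1236, -0.2487,  0.1327]), array([-0.0006,  0.0001, -0.0922]))
```

{"method": "move_arm", "body": {"motion": [{"delta_pos": [-0.12, -0.249, 0.133], "delta_rot": [0, 0, -0.092], "hand": -0.2}, {"delta_pos": [-0.12, -0.249, 0.133], "delta_rot": [0, 0, -0.092], "hand": -0.2}, {"delta_pos": [-0.12, -0.249, 0.133], "delta_rot": [0, 0, -0.092], "hand": -0.2}, {"delta_pos": [-0.12, -0.249, 0.133], "delta_rot": [0, 0, -0.092], "hand": -0.2}, {"delta_pos": [-0.12, -0.249, 0.133], "delta_rot": [0, 0, -0.092], "hand": -0.2}, {"delta_pos": [-0.12, -0.249, 0.133], "delta_rot": [0, 0, -0.092], "hand": -0.2}, {"delta_pos": [-0.12, -0.249, 0.133], "delta_rot": [0, 0, -0.092], "hand": -0.2}, {"delta_pos": [-0.12, -0.249, 0.133], "delta_rot": [0, 0, -0.092], "hand": -0.2}]}}

```text
time: 16.52
eef_pos: [0.5378, -0.1874, 0.1791]
eef_rot: [-0.0, -0.03, 1.0, 0.0]
contact_force: [-0.3, 0.5, 0.3]
width: 0.0509
finger_force: 0.0
```

```bash
python3 - <<'E'
from h import *
import pickle
im,c=cam("wrist","w8"); T=tool(); print(T[:3,3],rel(T,[.5387,-.1945,.18],3.203))
pickle.dump((im,c),open("w8.pkl","wb"))
for b in blobs(im,"green",40)[0]: print(b,onz(c,b[1],.013)[:2])
cv2.imwrite("pics/w8b.png",cv2.resize(im[60:320,100:440],(785,600),interpolation=cv2.INTER_CUBIC))
E
```

```text
[ 0.5381 -0.1873  0.1796] (array([-0.0004, -0.0145, -0.0009]), array([ 0.    ,  0.0001, -0.0001]))
(np.int32(1007), array([237.7, 164.3]), array([212, 148,  53,  39], dtype=int32)) [ 0.5353 -0.1964]
```

View pics/w8b.png

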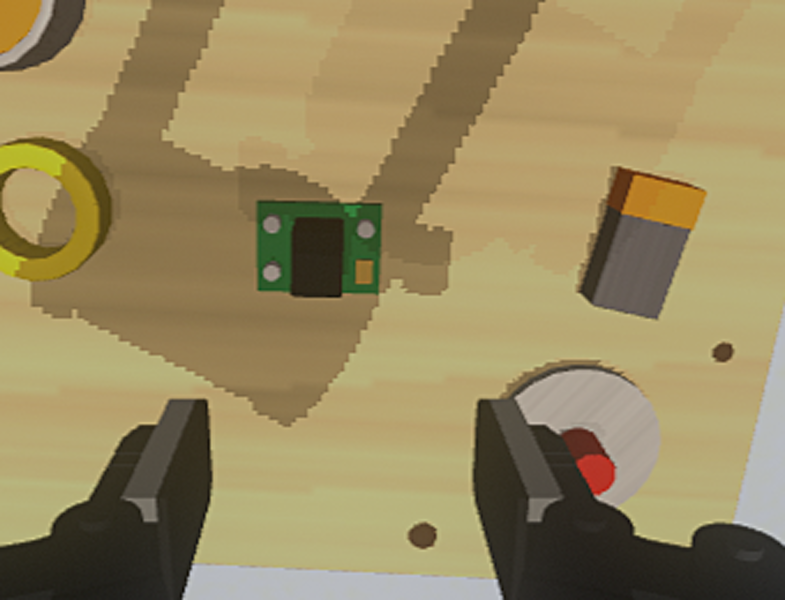

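```bash
python3 - <<'E'
from h import *
import pickle; im,c=pickle.load(open("w8.pkl","rb"))
f=lambda X,Y,z:onz(c,(100+X/2.309-.3,60+Y/2.309-.3),z)[:2]
B=np.array([f(258,201,.013),f(382,204,.013),f(380,294,.013),f(257,291,.013)]); print(B.mean(0),[np.linalg.norm(B[i]-B[i-1]) for i in range(4)])
d=B[1]-B[0]+B[2]-B[3]; print("long",np.arctan2(d[1],d[0])); P=B.mean(0)
print("tape,tin far"); print(rel(tool(),[P[0],P[1],.04],np.arctan2(d[1],d[0])+np.pi/2))
E
```

```text
[ 0.5379 -0.1961] [np.float64(0.03438315848432733), np.float64(0.045134680930964156), np.float64(0.03443640283665568), np.float64(0.04633307127499017)]
long 1.6053822545710115
tape,tin far
(array([ 0.0016, -0.0175,  0.2791]), array([0.    , 0.0001, 0.0042]))
```

{"method": "move_arm", "body": {"motion": [{"delta_pos": [0.002, -0.017, 0.07], "delta_rot": [0, 0, 0.003], "hand": -0.2}, {"delta_pos": [0.002, -0.017, 0.14], "delta_rot": [0, 0, 0.003], "hand": -0.2}, {"delta_pos": [0.002, -0.017, 0.2], "delta_rot": [0, 0, 0.003], "hand": -0.2}, {"delta_pos": [0.002, -0.017, 0.25], "delta_rot": [0, 0, 0.003], "hand": -0.2}, {"delta_pos": [0.002, -0.017, 0.28], "delta_rot": [0, 0, 0.003], "hand": -0.2}, {"delta_pos": [0.002, -0.017, 0.28], "delta_rot": [0, 0, 0.003], "hand": -0.2}, {"delta_pos": [0.002, -0.017, 0.28], "delta_rot": [0, 0, 0.003], "hand": -0.2}]}}

```text
time: 17.15
eef_pos: [0.5373, -0.1957, 0.0391]
eef_rot: [-0.0, -0.021, 1.0, 0.0]
contact_force: [-0.2, 0.0, -0.2]
width: 0.0511
finger_force: 0.0
```

{"method": "move_arm", "body": {"motion": [{"delta_pos": [0, 0, 0], "delta_rot": [0, 0, 0], "hand": 1}, {"delta_pos": [0, 0, 0], "delta_rot": [0, 0, 0], "hand": 1}, {"delta_pos": [0, 0, 0], "delta_rot": [0, 0, 0], "hand": 1}, {"delta_pos": [0, 0, 0], "delta_rot": [0, 0, 0], "hand": 1}, {"delta_pos": [0, 0, 0], "delta_rot": [0, 0, 0], "hand": 1}, {"delta_pos": [0, 0, 0], "delta_rot": [0, 0, 0], "hand": 1}]}}

```text
time: 17.65
eef_pos: [0.5389, -0.1973, 0.0418]
eef_rot: [0.002, -0.021, 1.0, -0.001]
contact_force: [-1.0, 0.1, 6.8]
width: 0.0164
finger_force: 62.5
```

{"method": "move_arm", "body": {"motion": [{"delta_pos": [0, 0, -0.06], "delta_rot": [0, 0, 0], "hand": 1}, {"delta_pos": [0, 0, -0.12], "delta_rot": [0, 0, 0], "hand": 1}, {"delta_pos": [0, 0, -0.18], "delta_rot": [0, 0, 0], "hand": 1}, {"delta_pos": [0, 0, -0.2], "delta_rot": [0, 0, 0], "hand": 1}, {"delta_pos": [0, 0, -0.2], "delta_rot": [0, 0, 0], "hand": 1}]}}

```text
time: 18.07
eef_pos: [0.5393, -0.1977, 0.1435]
eef_rot: [0.004, -0.021, 1.0, -0.002]
contact_force: [1.0, -0.9, -0.1]
width: 0.0161
finger_force: 61.6
```

```bash
python3 - <<'E'
from h import *
y=.114; ex=np.array([np.cos(y),np.sin(y),0]); ey=np.array([-ex[1],ex[0],0]); C=np.array([.5734,.1948,0])
T=tool(); P=C-.005*ex-.07*ey; print(T[:3,3],P,rel(T,P+[0,0,.14],np.pi+.114))
E
```

```text
[ 0.5393 -0.1977  0.1435] [0.5764 0.1247 0.    ] (array([-0.1013,  0.6411,  0.0052]), array([-0.0007,  0.0011, -0.0115]))
```

{"method": "move_arm", "body": {"motion": [{"delta_pos": [-0.008, 0.05, 0], "delta_rot": [0, 0, -0.011], "hand": 1}, {"delta_pos": [-0.018, 0.11, 0], "delta_rot": [0, 0, -0.011], "hand": 1}, {"delta_pos": [-0.027, 0.17, 0], "delta_rot": [0, 0, -0.011], "hand": 1}, {"delta_pos": [-0.037, 0.23, 0], "delta_rot": [0, 0, -0.011], "hand": 1}, {"delta_pos": [-0.046, 0.29, 0], "delta_rot": [0, 0, -0.011], "hand": 1}, {"delta_pos": [-0.055, 0.35, 0], "delta_rot": [0, 0, -0.011], "hand": 1}, {"delta_pos": [-0.065, 0.41, 0], "delta_rot": [0, 0, -0.011], "hand": 1}, {"delta_pos": [-0.074, 0.47, 0], "delta_rot": [0, 0, -0.011], "hand": 1}]}}

```text
time: 18.73
eef_pos: [0.5629, 0.0411, 0.1363]
eef_rot: [-0.002, -0.056, 0.998, 0.0]
contact_force: [0.4, -0.4, -1.5]
width: 0.0158
finger_force: 61.6
```

```bash
python3 - <<'E'
from h import *
T=tool(); print(T[:3,3],bot.observe()["width"],rel(T,[.5764,.1247,.14],np.pi+.114))
E
```

```text
[0.5629 0.0411 0.1363] 0.01576832366181043 (array([-0.0453,  0.1632, -0.0074]), array([ 0.0001, -0.0007, -0.0005]))
```

{"method": "move_arm", "body": {"motion": [{"delta_pos": [-0.015, 0.055, 0], "delta_rot": [0, 0, 0], "hand": 1}, {"delta_pos": [-0.03, 0.11, 0], "delta_rot": [0, 0, 0], "hand": 1}, {"delta_pos": [-0.045, 0.16, 0], "delta_rot": [0, 0, 0], "hand": 1}, {"delta_pos": [-0.045, 0.16, 0], "delta_rot": [0, 0, 0], "hand": 1}, {"delta_pos": [-0.045, 0.16, 0], "delta_rot": [0, 0, 0], "hand": 1}]}}

```text
time: 19.15
eef_pos: [0.5765, 0.1227, 0.1364]
eef_rot: [-0.002, -0.057, 0.998, -0.0]
contact_force: [0.1, -0.4, -1.0]
width: 0.016
finger_force: 61.6
```

```bash
python3 - <<'E'
from h import *
T=tool(); im,c=cam("wrist","w9"); print(T[:3,3],bot.observe()["width"],rel(T,[.5764,.1247,.045],np.pi+.114)); print([b for b in blobs(im,"green",60)[0]])
h=proj(c,(T@[0,0,.0328-.004,1])[:3]); print("board top centre expected at",h)
E
```

```text
[0.5765 0.1227 0.1364] 0.016379319206150367 (array([-0.001 ,  0.004 ,  0.1828]), array([-0.    , -0.0007, -0.    ]))
[(np.int32(3022), array([426.2, 151.8]), array([385, 120,  77,  64], dtype=int32)), (np.int32(1686), array([247.1, 216.4]), array([199, 204,  98,  38], dtype=int32))]
board top centre expected at [248.4831 240.9519]
```

{"method": "move_arm", "body": {"motion": [{"delta_pos": [-0.001, 0.004, 0.06], "delta_rot": [0, 0, 0], "hand": 1}, {"delta_pos": [-0.001, 0.004, 0.12], "delta_rot": [0, 0, 0], "hand": 1}, {"delta_pos": [-0.001, 0.004, 0.16], "delta_rot": [0, 0, 0], "hand": 1}, {"delta_pos": [-0.001, 0.004, 0.185], "delta_rot": [0, 0, 0], "hand": 1}, {"delta_pos": [-0.001, 0.004, 0.192], "delta_rot": [0, 0, 0], "hand": 1}, {"delta_pos": [-0.001, 0.004, 0.192], "delta_rot": [0, 0, 0], "hand": 1}, {"delta_pos": [-0.001, 0.004, 0.192], "delta_rot": [0, 0, 0], "hand": 1}]}}

```text
time: 19.78
eef_pos: [0.5789, 0.1232, 0.0444]
eef_rot: [0.001, -0.055, 0.998, 0.0]
contact_force: [-0.1, -0.5, -0.3]
width: 0.0163
finger_force: 61.6
```

{"method": "move_arm", "body": {"motion": [{"delta_pos": [0, 0, 0.006], "delta_rot": [0, 0, 0], "hand": 1}, {"delta_pos": [0, 0, 0.012], "delta_rot": [0, 0, 0], "hand": 1}, {"delta_pos": [0, 0, 0.012], "delta_rot": [0, 0, 0], "hand": 1}]}}

```text
time: 20.03
eef_pos: [0.5785, 0.1237, 0.0379]
eef_rot: [0.001, -0.056, 0.998, 0.0]
contact_force: [-0.1, -0.1, 1.2]
width: 0.0163
finger_force: 61.9
```

{"method": "move_arm", "body": {"motion": [{"delta_pos": [0, 0, 0], "delta_rot": [0, 0, 0], "hand": 0}, {"delta_pos": [0, 0, 0], "delta_rot": [0, 0, 0], "hand": 0}, {"delta_pos": [0, 0, 0], "delta_rot": [0, 0, 0], "hand": 0}, {"delta_pos": [0, 0, -0.06], "delta_rot": [0, 0, 0], "hand": 0}, {"delta_pos": [0, 0, -0.14], "delta_rot": [0, 0, 0], "hand": 0}, {"delta_pos": [0, 0, -0.22], "delta_rot": [0, 0, 0], "hand": 0}, {"delta_pos": [0, 0, -0.3], "delta_rot": [0, 0, 0], "hand": 0}, {"delta_pos": [0, 0, -0.36], "delta_rot": [0, 0, 0], "hand": 0}]}}

```text
time: 20.7
eef_pos: [0.5788, 0.1239, 0.2219]
eef_rot: [0.003, -0.056, 0.998, 0.0]
contact_force: [0.7, -0.0, 0.5]
width: 0.0424
finger_force: 0.0
```

```bash
python3 - <<'E'
from h import *
im,c=cam("wrist","w10"); s,cs=cam("scene","s10"); T=tool()
y=.114; ex=np.array([np.cos(y),np.sin(y),0]); ey=np.array([-ex[1],ex[0],0]); C=np.array([.5734,.1948,0])
for b in blobs(im,"green",60)[0]: p=onz(c,b[1],.012); print(b,(p-C)@ex,(p-C)@ey)
print(T[:3,3],rel(T,[.61,-.09,.16],np.pi+.114))
s2=cv2.resize(s[120:270,170:370],(400,300),interpolation=cv2.INTER_CUBIC); w2=cv2.resize(im,(400,300),interpolation=cv2.INTER_AREA)
cv2.imwrite("pics/w10b.png",np.hstack([w2,s2]))
E
```

```text
(np.int32(1621), array([379. , 127.9]), array([351, 105,  53,  47], dtype=int32)) -0.029054342475446998 0.05362036793697498
(np.int32(756), array([246.8, 150.8]), array([225, 137,  46,  34], dtype=int32)) -0.007166474498009295 -0.07237584781872182
[0.5813 0.1241 0.2262] (array([-0.0074, -0.432 ,  0.1325]), array([ 0.    ,  0.0025, -0.0004]))
```

View pics/w10b.png

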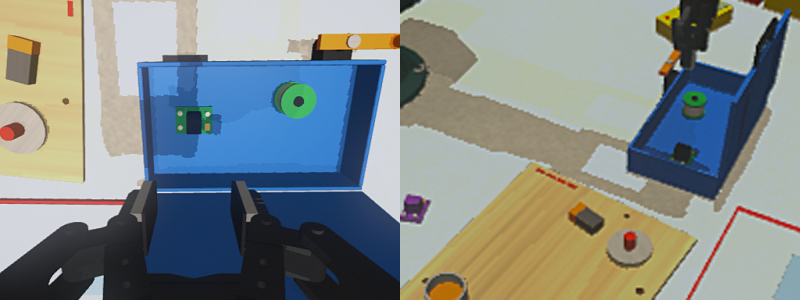

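The reel (297,100) and pcb (193,120) both sit flat in the case, apart from each other, and the lid is upright. Now the cover.

{"method": "move_arm", "body": {"motion": [{"delta_pos": [-0.007, -0.432, 0.13], "delta_rot": [0, 0, 0], "hand": -0.1}, {"delta_pos": [-0.007, -0.432, 0.13], "delta_rot": [0, 0, 0], "hand": -0.1}, {"delta_pos": [-0.007, -0.432, 0.13], "delta_rot": [0, 0, 0], "hand": -0.1}, {"delta_pos": [-0.007, -0.432, 0.13], "delta_rot": [0, 0, 0], "hand": -0.1}, {"delta_pos": [-0.007, -0.432, 0.13], "delta_rot": [0, 0, 0], "hand": -0.1}, {"delta_pos": [-0.007, -0.432, 0.13], "delta_rot": [0, 0, 0], "hand": -0.1}, {"delta_pos": [-0.007, -0.432, 0.13], "delta_rot": [0, 0, 0], "hand": -0.1}, {"delta_pos": [-0.007, -0.432, 0.13], "delta_rot": [0, 0, 0], "hand": -0.1}]}}

```text
time: 21.47
eef_pos: [0.605, -0.0913, 0.151]
eef_rot: [-0.001, -0.055, 0.999, 0.001]
contact_force: [-0.5, 0.9, 0.3]
width: 0.0471
finger_force: 0.0
```

```bash
python3 - <<'E'
from h import *
im,c=cam("wrist","w11"); T=tool()
for b in blobs(im,"red",60)[0]: print(b)
hsv=cv2.cvtColor(im,cv2.COLOR_BGR2HSV); m=cv2.inRange(hsv,(0,170,150),(6,255,255))  # bright knob top
n,l,st,ce=cv2.connectedComponentsWithStats(m)
for i in range(1,n):
    if st[i,4]>100: print("top",st[i],ce[i],onz(c,ce[i],.041)[:2])
P=onz(c,max((st[i,4],tuple(ce[i])) for i in range(1,n))[1],.041); print(T[:3,3],rel(T,[P[0],P[1],.043],np.pi+.114))
E
```

```text
(np.int32(427), array([247.2, 195.2]), array([236, 184,  23,  23], dtype=int32))
(np.int32(572), array([247.5, 298.1]), array([190, 296, 117,   6], dtype=int32))
(np.int32(112), array([106.3, 376.6]), array([101, 367,  10,  17], dtype=int32))
top [190 296 117   5 405] [245.2173 298.279 ] [ 0.6944 -0.0837]
top [101 368  10  16 108] [106.3333 376.787 ] [ 0.7834 -0.1916]
[ 0.6053 -0.0902  0.1519] (array([-0.1785, -0.007 ,  0.2176]), array([ 0.0002, -0.0001, -0.0005]))
```

```bash
python3 - <<'E'
from h import *
im,c=cam("wrist"); T=tool(); b=max([b for b in blobs(im,"red",60)[0] if b[1][1]<250],key=lambda b:b[0]); print(b)
P=onz(c,b[1],.041); print(P,T[:3,3],rel(T,[P[0],P[1],.0435],np.pi+.114))
h=cv2.cvtColor(im,cv2.COLOR_BGR2HSV); m=((h[:,:,1]<60)&(h[:,:,2]>130)).astype(np.uint8)*255
n,l,st,ce=cv2.connectedComponentsWithStats(m)
for i in range(1,n):
    if st[i,4]>500: print(st[i],onz(c,(st[i,0]+st[i,2]/2-.5,st[i,1]+st[i,3]/2-.5),.019)[:2])
E
```

```text
(np.int32(433), array([245.8, 193.9]), array([234, 183,  24,  23], dtype=int32))
[ 0.6101 -0.0913  0.041 ] [ 0.6056 -0.0895  0.1524] (array([-0.0084, -0.0047,  0.2178]), array([ 0.0001,  0.    , -0.0003]))
[  328     0   184   358 32274] [0.5906 0.0399]
[   0  237  157  109 8586] [ 0.7197 -0.2224]
[ 192  256  112   35 3164] [ 0.6867 -0.0816]
[ 181  300  135   56 6533] [ 0.7408 -0.0751]
[368 353  31  31 647] [0.7717 0.053 ]
```

{"method": "move_arm", "body": {"motion": [{"delta_pos": [-0.008, -0.003, 0.06], "delta_rot": [0, 0, 0], "hand": -0.1}, {"delta_pos": [-0.008, -0.003, 0.12], "delta_rot": [0, 0, 0], "hand": -0.1}, {"delta_pos": [-0.008, -0.003, 0.17], "delta_rot": [0, 0, 0], "hand": -0.1}, {"delta_pos": [-0.008, -0.003, 0.2], "delta_rot": [0, 0, 0], "hand": -0.1}, {"delta_pos": [-0.008, -0.003, 0.218], "delta_rot": [0, 0, 0], "hand": -0.1}, {"delta_pos": [-0.008, -0.003, 0.218], "delta_rot": [0, 0, 0], "hand": -0.1}, {"delta_pos": [-0.008, -0.003, 0.218], "delta_rot": [0, 0, 0], "hand": -0.1}]}}

```text
time: 22.15
eef_pos: [0.6102, -0.0906, 0.0441]
eef_rot: [0.001, -0.056, 0.998, -0.0]
contact_force: [0.4, 0.0, 1.0]
width: 0.047
finger_force: 0.0
```

{"method": "move_arm", "body": {"motion": [{"delta_pos": [0, 0, 0], "delta_rot": [0, 0, 0], "hand": 1}, {"delta_pos": [0, 0, 0], "delta_rot": [0, 0, 0], "hand": 1}, {"delta_pos": [0, 0, 0], "delta_rot": [0, 0, 0], "hand": 1}, {"delta_pos": [0, 0, 0], "delta_rot": [0, 0, 0], "hand": 1}, {"delta_pos": [0, 0, 0], "delta_rot": [0, 0, 0], "hand": 1}, {"delta_pos": [0, 0, 0], "delta_rot": [0, 0, 0], "hand": 1}]}}

```text
time: 22.65
eef_pos: [0.6111, -0.0918, 0.0457]
eef_rot: [0.002, -0.056, 0.998, -0.0]
contact_force: [0.1, 0.3, 6.5]
width: 0.0155
finger_force: 58.8
```

{"method": "move_arm", "body": {"motion": [{"delta_pos": [0, 0, -0.06], "delta_rot": [0, 0, 0], "hand": 1}, {"delta_pos": [0, 0, -0.12], "delta_rot": [0, 0, 0], "hand": 1}, {"delta_pos": [0, 0, -0.18], "delta_rot": [0, 0, 0], "hand": 1}, {"delta_pos": [0, 0, -0.2], "delta_rot": [0, 0, 0], "hand": 1}, {"delta_pos": [0, 0, -0.2], "delta_rot": [0, 0, 0], "hand": 1}]}}

```text
time: 23.07
eef_pos: [0.6118, -0.0922, 0.1475]
eef_rot: [0.004, -0.056, 0.998, -0.001]
contact_force: [0.0, 0.5, -0.8]
width: 0.0154
finger_force: 58.5
```

```bash
python3 - <<'E'
from h import *
T=tool(); print(T, bot.observe()["width"]); print(rel(T,[.4535,-.307,.14],np.pi+.114))
E
```

```text
[[-0.9938 -0.1109  0.008   0.6118]
 [-0.1109  0.9938 -0.0019 -0.0922]
 [-0.0078 -0.0028 -1.      0.1475]
 [ 0.      0.      0.      1.    ]] 0.015352907301805972
(array([ 0.3623, -0.3918,  0.0134]), array([-0.0004,  0.0012, -0.0005]))
```

{"method": "move_arm", "body": {"motion": [{"delta_pos": [0.02, -0.035, -0.01], "delta_rot": [0, 0, 0], "hand": 1}, {"delta_pos": [0.06, -0.1, -0.02], "delta_rot": [0, 0, 0], "hand": 1}, {"delta_pos": [0.1, -0.165, -0.02], "delta_rot": [0, 0, 0], "hand": 1}, {"delta_pos": [0.14, -0.23, -0.02], "delta_rot": [0, 0, 0], "hand": 1}, {"delta_pos": [0.18, -0.3, -0.02], "delta_rot": [0, 0, 0], "hand": 1}, {"delta_pos": [0.21, -0.35, -0.02], "delta_rot": [0, 0, 0], "hand": 1}, {"delta_pos": [0.23, -0.38, -0.02], "delta_rot": [0, 0, 0], "hand": 1}, {"delta_pos": [0.23, -0.38, -0.02], "delta_rot": [0, 0, 0], "hand": 1}]}}

```text
time: 23.73
eef_pos: [0.5134, -0.2963, 0.15]
eef_rot: [-0.002, -0.053, 0.999, 0.001]
contact_force: [-0.4, 0.5, -1.4]
width: 0.0156
finger_force: 58.7
```

{"method": "move_arm", "body": {"motion": [{"delta_pos": [0, 0, 0], "delta_rot": [0, 0, 0], "hand": 1}, {"delta_pos": [0, 0, 0], "delta_rot": [0, 0, 0], "hand": 1}]}}

```text
time: 23.9
eef_pos: [0.5161, -0.2922, 0.1513]
eef_rot: [-0.001, -0.056, 0.998, 0.001]
contact_force: [-0.2, 0.4, -0.5]
width: 0.0158
finger_force: 58.7
```

```bash
python3 - <<'E'
from h import *
import pickle
im,c=cam("wrist","w12"); T=tool(); print(T[:3,3]); pickle.dump((im,c,T),open("w12.pkl","wb"))
print("tin exp",proj(c,[.4535,-.307,.042]))
u,v=proj(c,[.4535,-.307,.042]).astype(int); print(u,v)
x0=max(u-75,0);y0=max(v-75,0)
a=cv2.resize(im[y0:y0+150,x0:x0+150],(600,600),interpolation=cv2.INTER_CUBIC) ; print(x0,y0)
cv2.imwrite("pics/w12b.png",np.hstack([a,cv2.resize(im,(200,150),interpolation=cv2.INTER_AREA).repeat(4,0).reshape(600,200,3)]))
E
```

```text
[ 0.5165 -0.2919  0.1518]
tin exp [235.7356  94.3758]
235 94
160 19
```

View pics/w12b.png

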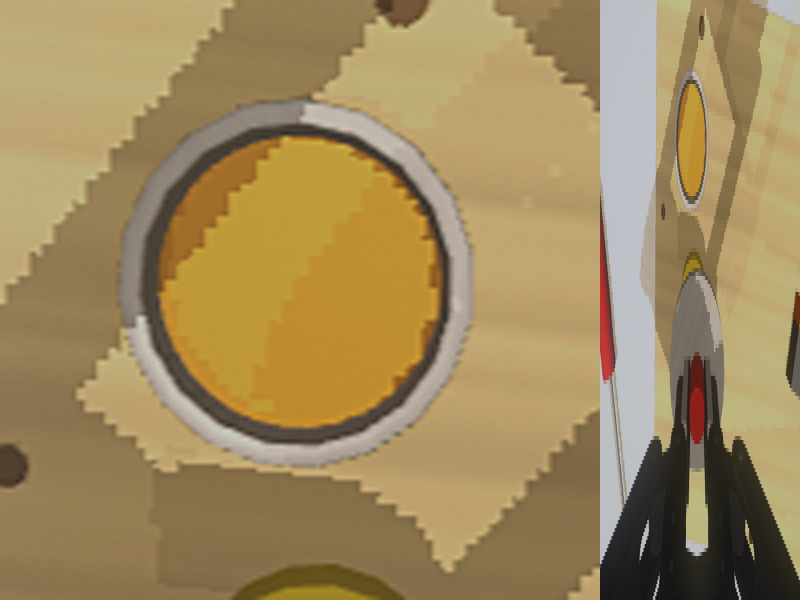

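The rim is clearly seen: outer ellipse 120–472 by 100–466 in the crop, centre (296,283). The cover is held by its knob below. Next I'll compute the tin centre and the cover's offset in the hand.

```bash
python3 - <<'E'
from h import *
import pickle; im,c,T=pickle.load(open("w12.pkl","rb"))
W=onz(c,(160+296/4-.375,19+283/4-.375),.042); print("tin",W)
for u in (230,248,266):
    print(u,[tuple(im[r,u]) for r in range(165,182,2)])
# disc top edge: plane at tool z = .0367-.010
bs=[b for b in blobs(im,"red",60)[0]]; print(bs)
zt=T[2,3]-(.0367-.010)
h=cv2.cvtColor(im,cv2.COLOR_BGR2HSV); m=((h[:,:,1]<50)&(h[:,:,2]>110)).astype(np.uint8)
m[:165]=0; m[:,:170]=0; m[:,330:]=0
n,l,st,ce=cv2.connectedComponentsWithStats(m); i=1+np.argmax(st[1:,4]); print(st[i])
pts=[]
for u in range(st[i,0],st[i,0]+st[i,2]):
    r=np.where(l[:,u]==i)[0]
    if len(r): pts.append(np.linalg.inv(T)@np.append(onz(c,(u,r.min()-.5),zt),1))
P=np.array(pts)[:,:2]; P=P[P[:,0]>.005]
A=np.c_[2*P,np.ones(len(P))]; s=np.linalg.lstsq(A,(P**2).sum(1),rcond=None)[0]; print("cover centre in tool",s[:2],"radius",np.sqrt(s[2]+s[:2]@s[:2]),len(P))
for cc in ([0,0],s[:2]):
    t=W-T[:3,:3]@np.array([cc[0],cc[1],0]); print(rel(T,[t[0],t[1],.1],np.pi+.114))
E
```

```text
tin [ 0.4506 -0.3087  0.042 ]
230 [(np.uint8(25), np.uint8(77), np.uint8(96)), (np.uint8(34), np.uint8(131), np.uint8(158)), (np.uint8(33), np.uint8(129), np.uint8(155)), (np.uint8(33), np.uint8(128), np.uint8(154)), (np.uint8(26), np.uint8(133), np.uint8(161)), (np.uint8(62), np.uint8(65), np.uint8(72)), (np.uint8(102), np.uint8(112), np.uint8(121)), (np.uint8(102), np.uint8(112), np.uint8(120)), (np.uint8(100), np.uint8(109), np.uint8(118))]
248 [(np.uint8(29), np.uint8(80), np.uint8(98)), (np.uint8(36), np.uint8(129), np.uint8(155)), (np.uint8(36), np.uint8(130), np.uint8(156)), (np.uint8(30), np.uint8(136), np.uint8(164)), (np.uint8(63), np.uint8(68), np.uint8(74)), (np.uint8(165), np.uint8(177), np.uint8(189)), (np.uint8(154), np.uint8(166), np.uint8(177)), (np.uint8(161), np.uint8(173), np.uint8(184)), (np.uint8(97), np.uint8(107), np.uint8(116))]
266 [(np.uint8(74), np.uint8(111), np.uint8(132)), (np.uint8(74), np.uint8(110), np.uint8(133)), (np.uint8(72), np.uint8(109), np.uint8(130)), (np.uint8(72), np.uint8(109), np.uint8(130)), (np.uint8(72), np.uint8(107), np.uint8(129)), (np.uint8(63), np.uint8(71), np.uint8(78)), (np.uint8(145), np.uint8(156), np.uint8(166)), (np.uint8(154), np.uint8(165), np.uint8(176)), (np.uint8(153), np.uint8(166), np.uint8(176))]
[(np.int32(1813), array([ 11.7, 205.1]), array([  0, 141,  33, 103], dtype=int32)), (np.int32(1381), array([247.9, 261.4]), array([229, 228,  39,  56], dtype=int32))]
[ 179  175  139   96 7067]
cover centre in tool [ 0.0017 -0.0004] radius 0.03233734117513102 137
(array([ 0.1348, -0.0188,  0.1038]), array([ 0.0004, -0.0002, -0.0003]))
(array([ 0.1314, -0.018 ,  0.1038]), array([ 0.0004, -0.0002, -0.0003]))
```

{"method": "move_arm", "body": {"motion": [{"delta_pos": [0.05, -0.007, 0.02], "delta_rot": [0, 0, 0], "hand": 1}, {"delta_pos": [0.1, -0.014, 0.05], "delta_rot": [0, 0, 0], "hand": 1}, {"delta_pos": [0.131, -0.018, 0.09], "delta_rot": [0, 0, 0], "hand": 1}, {"delta_pos": [0.131, -0.018, 0.12], "delta_rot": [0, 0, 0], "hand": 1}, {"delta_pos": [0.131, -0.018, 0.12], "delta_rot": [0, 0, 0], "hand": 1}, {"delta_pos": [0.131, -0.018, 0.12], "delta_rot": [0, 0, 0], "hand": 1}, {"delta_pos": [0.131, -0.018, 0.12], "delta_rot": [0, 0, 0], "hand": 1}]}}

```text
time: 24.53
eef_pos: [0.4537, -0.309, 0.0943]
eef_rot: [0.001, -0.056, 0.998, -0.0]
contact_force: [0.7, -0.1, 0.0]
width: 0.0156
finger_force: 58.7
```

```bash
python3 - <<'E'
from h import *
T=tool(); print(T,rel(T,[.4525,-.3083,.0737],np.pi+.114))
im,c=cam("scene","s13");im2,c2=cam("side","sd13")
cv2.imwrite("pics/c13.png",np.hstack([cv2.resize(im[235:285,165:215],(300,300)),cv2.resize(im2[230:280,310:360],(300,300))]))
E
```

```text
[[-0.9936 -0.1127  0.0016  0.4537]
 [-0.1127  0.9936 -0.0008 -0.309 ]
 [-0.0015 -0.001  -1.      0.0943]
 [ 0.      0.      0.      1.    ]] (array([0.0023, 0.0018, 0.0411]), array([-0.0002,  0.0002, -0.0002]))
```

{"method": "move_arm", "body": {"motion": [{"delta_pos": [0.002, 0.001, 0.012], "delta_rot": [0, 0, 0], "hand": 1}, {"delta_pos": [0.002, 0.001, 0.024], "delta_rot": [0, 0, 0], "hand": 1}, {"delta_pos": [0.002, 0.001, 0.036], "delta_rot": [0, 0, 0], "hand": 1}, {"delta_pos": [0.002, 0.001, 0.036], "delta_rot": [0, 0, 0], "hand": 1}]}}

```text
time: 24.97
eef_pos: [0.451, -0.3087, 0.074]
eef_rot: [-0.001, -0.056, 0.998, 0.001]
contact_force: [0.6, -1.0, -0.5]
width: 0.0155
finger_force: 58.7
```

{"method": "move_arm", "body": {"motion": [{"delta_pos": [0, 0, 0.004], "delta_rot": [0, 0, 0], "hand": 1}, {"delta_pos": [0, 0, 0.004], "delta_rot": [0, 0, 0], "hand": 1}]}}

```text
time: 25.13
eef_pos: [0.4513, -0.309, 0.0737]
eef_rot: [-0.0, -0.056, 0.998, 0.0]
contact_force: [-0.4, 1.2, 2.7]
width: 0.0157
finger_force: 58.9
```

{"method": "move_arm", "body": {"motion": [{"delta_pos": [0, 0, 0], "delta_rot": [0, 0, 0], "hand": 0.2}, {"delta_pos": [0, 0, 0], "delta_rot": [0, 0, 0], "hand": 0.2}, {"delta_pos": [0, 0, 0], "delta_rot": [0, 0, 0], "hand": 0.2}, {"delta_pos": [0, 0, -0.06], "delta_rot": [0, 0, 0], "hand": 0.2}, {"delta_pos": [0, 0, -0.14], "delta_rot": [0, 0, 0], "hand": 0.2}, {"delta_pos": [0, 0, -0.22], "delta_rot": [0, 0, 0], "hand": 0.2}, {"delta_pos": [0, 0, -0.3], "delta_rot": [0, 0, 0], "hand": 0.2}, {"delta_pos": [0, 0, -0.38], "delta_rot": [0, 0, 0], "hand": 0.2}]}}

```text
time: 25.8
eef_pos: [0.4511, -0.3088, 0.265]
eef_rot: [0.0, -0.056, 0.998, 0.0]
contact_force: [0.9, -0.4, -0.5]
width: 0.0341
finger_force: 0.0
```

```bash
python3 - <<'E'
from h import *
T=tool(); print(T)
im,c=cam("scene","s14");im2,c2=cam("side","sd14");w,cw=cam("wrist","w14")
L=[]
for n,i,cc in(("s",im,c),("d",im2,c2),("w",w,cw)):
    e=proj(cc,[.4525,-.308,.067]); bb=[b for b in blobs(i,"red",8)[0] if np.linalg.norm(b[1]-e)<25]; print(n,e,bb)
    if bb: L.append((cc,bb[0][1]))
print("knob mid 2-view",tri(L[:2]) if len(L)>1 else None, [onz(cc,uv,.062) for cc,uv in L])
# lid handle from 2 views and the case content
for n,i,cc in(("s",im,c),("d",im2,c2)):
    print(n,[ (b[0],b[1]) for b in blobs(i,"green",20)[0]])
cv2.imwrite("pics/c14.png",np.hstack([cv2.resize(im[230:290,160:220],(260,300),interpolation=cv2.INTER_CUBIC),cv2.resize(im2[225:285,305:365],(260,300),interpolation=cv2.INTER_CUBIC),cv2.resize(w[60:260,150:350],(280,300))]))
E
```

```text
[[-0.9938 -0.111   0.      0.4511]
 [-0.111   0.9938  0.0001 -0.3088]
 [-0.      0.0001 -1.      0.265 ]
 [ 0.      0.      0.      1.    ]]
s [191.1902 256.7021] [(np.int32(45), array([190.7, 259.3]), array([188, 255,   6,  10], dtype=int32))]
d [337.8109 251.873 ] [(np.int32(45), array([337.4, 254.8]), array([334, 251,   7,  10], dtype=int32))]
w [254.1526 153.8869] [(np.int32(249), array([253. , 152.1]), array([245, 144,  17,  18], dtype=int32))]
knob mid 2-view (array([ 0.4516, -0.3097,  0.0588]), np.float64(0.0010030885109925006)) [array([ 0.454 , -0.3126,  0.062 ]), array([ 0.4488, -0.3107,  0.062 ]), array([ 0.452 , -0.3092,  0.062 ])]
s [(np.int32(65), array([316.9, 169.1]))]
d [(np.int32(47), array([231.1, 167.4]))]
```

View pics/c14.png

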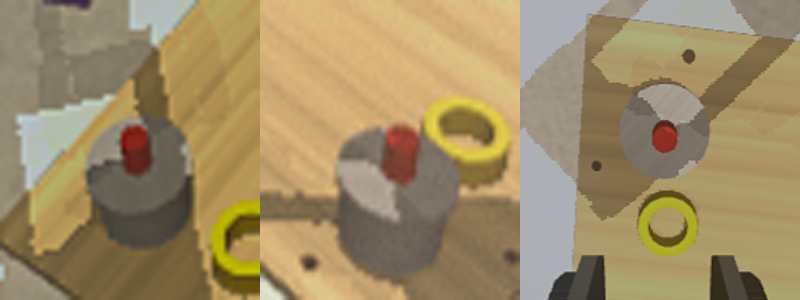

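The cover sits level on the tin in all three views. The reel's scene blob moved since placing, (321.5,176.3) to (316.9,169.1), so I'll check it from above the case before closing.

```bash
python3 - <<'E'
from h import *
y=.114; ex=np.array([np.cos(y),np.sin(y),0]); ey=np.array([-ex[1],ex[0],0]); C=np.array([.5734,.1948,0])
for n,uv in(("scene",(316.9,169.1)),("side",(231.1,167.4))):
    c=bot.camera_info(n); c["W"]=c["T"]; p=onz(c,uv,.034); print((p-C)@ex,(p-C)@ey)
T=tool(); P=C-.01*ex+.0*ey
print(rel(T,[.50,-.05,.3],np.pi+.114),rel(T,[.535,.19,.33],np.pi+.114))
E
```

```text
-0.029539696481355415 0.04485191901868202
-0.032658409283326875 0.04780396023740145
(array([-0.152 ,  0.5065, -0.0655]), array([-0.0012,  0.0012, -0.0004])) (array([-0.2753,  0.9753, -0.1281]), array([-0.0012,  0.0012, -0.0004]))
```

{"method": "move_arm", "body": {"motion": [{"delta_pos": [-0.152, 0.506, -0.065], "delta_rot": [0, 0, 0.14], "hand": 0.2}, {"delta_pos": [-0.152, 0.506, -0.065], "delta_rot": [0, 0, 0.14], "hand": 0.2}, {"delta_pos": [-0.152, 0.506, -0.065], "delta_rot": [0, 0, 0.14], "hand": 0.2}, {"delta_pos": [-0.152, 0.506, -0.065], "delta_rot": [0, 0, 0.14], "hand": 0.2}, {"delta_pos": [-0.152, 0.506, -0.065], "delta_rot": [0, 0, 0.14], "hand": 0.2}, {"delta_pos": [-0.152, 0.506, -0.065], "delta_rot": [0, 0, 0.14], "hand": 0.2}, {"delta_pos": [-0.152, 0.506, -0.065], "delta_rot": [0, 0, 0.14], "hand": 0.2}, {"delta_pos": [-0.152, 0.506, -0.065], "delta_rot": [0, 0, 0.14], "hand": 0.2}]}}

```text
time: 26.62
eef_pos: [0.499, -0.044, 0.2949]
eef_rot: [-0.001, 0.374, 0.927, 0.001]
contact_force: [-0.8, -0.9, -0.2]
width: 0.034
finger_force: 0.0
```

```bash
python3 - <<'E'
from h import *
T=tool(); print(T[:3,3],rel(T,[.56,.19,.33],1.6848))
E
```

```text
[ 0.499  -0.044   0.2949] (array([ 0.2371,  0.4218, -0.0687]), array([ 0.0001, -0.0006,  0.1098]))
```

{"method": "move_arm", "body": {"motion": [{"delta_pos": [0.237, 0.422, -0.069], "delta_rot": [0, 0, 0.11], "hand": 0.3}, {"delta_pos": [0.237, 0.422, -0.069], "delta_rot": [0, 0, 0.11], "hand": 0.3}, {"delta_pos": [0.237, 0.422, -0.069], "delta_rot": [0, 0, 0.11], "hand": 0.3}, {"delta_pos": [0.237, 0.422, -0.069], "delta_rot": [0, 0, 0.11], "hand": 0.3}, {"delta_pos": [0.237, 0.422, -0.069], "delta_rot": [0, 0, 0.11], "hand": 0.3}, {"delta_pos": [0.237, 0.422, -0.069], "delta_rot": [0, 0, 0.11], "hand": 0.3}, {"delta_pos": [0.237, 0.422, -0.069], "delta_rot": [0, 0, 0.11], "hand": 0.3}, {"delta_pos": [0.237, 0.422, -0.069], "delta_rot": [0, 0, 0.11], "hand": 0.3}]}}

```text
time: 27.28
eef_pos: [0.5602, 0.1885, 0.3278]
eef_rot: [-0.001, 0.665, 0.747, -0.001]
contact_force: [-1.0, -0.1, 0.6]
width: 0.0303
finger_force: 0.0
```

```bash
python3 - <<'E'
from h import *
import pickle
y=.114; ex=np.array([np.cos(y),np.sin(y),0]); ey=np.array([-ex[1],ex[0],0]); C=np.array([.5734,.1948,0])
w,c=cam("wrist","w15"); s,cs=cam("scene","s15"); T=tool(); print(T)
for b in blobs(w,"green",60)[0]: p=onz(c,b[1],.034);q=onz(c,b[1],.009); print(b,[(p-C)@ex,(p-C)@ey],[(q-C)@ex,(q-C)@ey])
# plywood: any other green left?
print([ (b[0],b[1]) for b in blobs(s,"green",8)[0] if b[1][1]>150])
# dark handle bar near predicted
H=C+.075*ex+np.array([0,0,.2345])+.006*ex
print("handle pred px wrist",proj(c,H-.038*ey),proj(c,H+.038*ey),"scene",proj(cs,H-.038*ey),proj(cs,H+.038*ey))
g=cv2.cvtColor(w,cv2.COLOR_BGR2GRAY); u,v=proj(c,H).astype(int); print(u,v)
if 0<=v<384: 
    for vv in (v-20,v-10,v,v+10): print(vv,[int(x) for x in g[vv,max(0,u-40):u+40:3]])
E
```

```text
[[-0.1124  0.9937 -0.0034  0.5599]
 [ 0.9937  0.1124 -0.0015  0.185 ]
 [-0.0011 -0.0035 -1.      0.3282]
 [ 0.      0.      0.      1.    ]]
(np.int32(848), array([233.8,  96.2]), array([218,  79,  33,  35], dtype=int32)) [np.float64(-0.030853043436189696), np.float64(0.04816583230793128)] [np.float64(-0.03188928400992113), np.float64(0.04686247823256815)]
(np.int32(299), array([256.4, 182.7]), array([244, 171,  25,  33], dtype=int32)) [np.float64(-0.0035318526962156214), np.float64(-0.05705111556176496)] [np.float64(-0.0029182027492004213), np.float64(-0.06470838175480535)]
[(np.int32(65), array([316.9, 169.1])), (np.int32(15), array([315.4, 177.1])), (np.int32(11), array([315., 199.]))]
handle pred px wrist [387.0283 242.4989] [401.8353 131.0213] scene [347.4262 142.3568] [355.7624 128.9956]
394 189
169 [48, 47, 47, 49, 48, 50, 51, 100, 80, 80, 132, 215, 214, 230, 45, 55, 62, 72, 60, 164, 215, 214, 215, 215, 216, 215, 216]
179 [49, 48, 51, 49, 51, 51, 49, 79, 81, 83, 215, 214, 215, 133, 52, 59, 67, 65, 55, 223, 214, 214, 214, 215, 215, 215, 216]
189 [49, 48, 50, 49, 51, 50, 78, 80, 82, 67, 216, 214, 222, 36, 57, 61, 70, 66, 167, 216, 214, 215, 215, 214, 215, 215, 215]
199 [48, 49, 51, 52, 52, 52, 82, 81, 81, 203, 214, 213, 173, 52, 60, 65, 68, 59, 225, 215, 215, 215, 215, 215, 215, 215, 215]
```

Both things are inside on the floor, the reel at case (-31,47) mm and the pcb at (-3,-65) mm, about 115 mm apart. No green is left on the plywood. Next I'll grip the handle.

{"method": "move_arm", "body": {"motion": [{"delta_pos": [0.015, 0.07, 0.02], "delta_rot": [0, 0, 0], "hand": 0.3}, {"delta_pos": [0.015, 0.14, 0.04], "delta_rot": [0, 0, 0], "hand": 0.3}, {"delta_pos": [0.015, 0.196, 0.05], "delta_rot": [0, 0, 0], "hand": 0.3}, {"delta_pos": [0.015, 0.196, 0.05], "delta_rot": [0, 0, 0], "hand": 0.3}, {"delta_pos": [0.015, 0.196, 0.05], "delta_rot": [0, 0, 0], "hand": 0.3}, {"delta_pos": [0.015, 0.196, 0.05], "delta_rot": [0, 0, 0], "hand": 0.3}]}}

```text
time: 27.88
eef_pos: [0.6563, 0.2017, 0.305]
eef_rot: [-0.0, 0.667, 0.745, -0.001]
contact_force: [-0.4, 0.1, 1.1]
width: 0.0301
finger_force: 0.0
```

```bash
python3 - <<'E'
from h import *
w,c=cam("wrist","w16"); T=tool(); print(T[:3,3],rel(T,[.6574,.2044,.248],1.6848))
g=cv2.cvtColor(w,cv2.COLOR_BGR2GRAY); H=np.array([.6574,.2044,.2345]); u,v=proj(c,H).astype(int); print(u,v)
for dv in (-60,-40,-20,0):
    print(v+dv,[int(x) for x in g[v+dv,u-36:u+37:3]])
E
```

```text
[0.6561 0.2021 0.3065] (array([0.0043, 0.003 , 0.117 ]), array([ 0.0001, -0.    , -0.0006]))
250 204
144 [121, 122, 122, 123, 125, 113, 114, 103, 114, 45, 51, 56, 64, 57, 57, 125, 175, 172, 178, 175, 172, 174, 172, 173, 206]
164 [84, 84, 86, 86, 86, 88, 76, 77, 76, 49, 48, 52, 58, 54, 53, 123, 172, 177, 173, 172, 172, 170, 172, 169, 177]
184 [116, 116, 116, 116, 97, 84, 73, 75, 73, 59, 44, 46, 49, 49, 47, 121, 165, 166, 169, 171, 170, 170, 174, 171, 170]
204 [114, 113, 114, 114, 114, 80, 73, 76, 72, 59, 41, 45, 47, 48, 47, 85, 170, 169, 172, 174, 174, 169, 174, 176, 173]
```

{"method": "move_arm", "body": {"motion": [{"delta_pos": [0.004, 0.002, 0.05], "delta_rot": [0, 0, 0], "hand": 0.3}, {"delta_pos": [0.004, 0.002, 0.09], "delta_rot": [0, 0, 0], "hand": 0.3}, {"delta_pos": [0.004, 0.002, 0.117], "delta_rot": [0, 0, 0], "hand": 0.3}, {"delta_pos": [0.004, 0.002, 0.117], "delta_rot": [0, 0, 0], "hand": 0.3}, {"delta_pos": [0.004, 0.002, 0.117], "delta_rot": [0, 0, 0], "hand": 0.3}]}}

```text
time: 28.35
eef_pos: [0.6565, 0.205, 0.248]
eef_rot: [0.0, 0.667, 0.745, 0.0]
contact_force: [1.3, -0.5, 0.6]
width: 0.03
finger_force: 0.0
```

{"method": "move_arm", "body": {"motion": [{"delta_pos": [0, 0, 0], "delta_rot": [0, 0, 0], "hand": 1}, {"delta_pos": [0, 0, 0], "delta_rot": [0, 0, 0], "hand": 1}, {"delta_pos": [0, 0, 0], "delta_rot": [0, 0, 0], "hand": 1}, {"delta_pos": [0, 0, 0], "delta_rot": [0, 0, 0], "hand": 1}, {"delta_pos": [0, 0, 0], "delta_rot": [0, 0, 0], "hand": 1}]}}

```text
time: 28.77
eef_pos: [0.658, 0.2054, 0.2502]
eef_rot: [0.001, 0.667, 0.745, 0.002]
contact_force: [-0.8, -0.1, 5.5]
width: 0.0066
finger_force: 59.1
```

```bash
python3 - <<'E'
from h import *
T=tool(); print(T); R=.18404; t0=1.615+.0217
for t in list(np.arange(1.5,-.01,-.1))+[-.02]:
    a=t+.0217; print(round(t,2),round((-R*np.cos(a)+R*np.cos(t0))/.5,3),round(-(R*np.sin(a)-R*np.sin(t0))/.5,3))
E
```

```text
[[-0.1112  0.9938  0.0044  0.658 ]
 [ 0.9938  0.1112  0.0009  0.2054]
 [ 0.0004  0.0045 -1.      0.2502]
 [ 0.      0.      0.      1.    ]]
1.5 -0.042 -0.0
1.4 -0.079 0.003
1.3 -0.115 0.011
1.2 -0.15 0.021
1.1 -0.184 0.036
1.0 -0.216 0.053
0.9 -0.247 0.074
0.8 -0.275 0.098
0.7 -0.301 0.124
0.6 -0.323 0.153
0.5 -0.343 0.184
0.4 -0.36 0.217
0.3 -0.373 0.251
0.2 -0.383 0.286
0.1 -0.39 0.323
-0.0 -0.392 0.359
-0.02 -0.392 0.367
```

{"method": "move_arm", "body": {"motion": [{"delta_pos": [0, -0.042, 0], "delta_rot": [0, 0, 0], "hand": 1}, {"delta_pos": [0, -0.079, 0.003], "delta_rot": [0, 0, 0], "hand": 1}, {"delta_pos": [0, -0.115, 0.011], "delta_rot": [0, 0, 0], "hand": 1}, {"delta_pos": [0, -0.15, 0.021], "delta_rot": [0, 0, 0], "hand": 1}, {"delta_pos": [0, -0.184, 0.036], "delta_rot": [0, 0, 0], "hand": 1}, {"delta_pos": [0, -0.216, 0.053], "delta_rot": [0, 0, 0], "hand": 1}, {"delta_pos": [0, -0.247, 0.074], "delta_rot": [0, 0, 0], "hand": 1}, {"delta_pos": [0, -0.275, 0.098], "delta_rot": [0, 0, 0], "hand": 1}]}}

```text
time: 29.43
eef_pos: [0.5217, 0.1889, 0.2011]
eef_rot: [0.003, 0.667, 0.745, 0.002]
contact_force: [-1.0, -4.4, 6.6]
width: 0.0072
finger_force: 59.5
```

{"method": "move_arm", "body": {"motion": [{"delta_pos": [0, -0.026, 0.026], "delta_rot": [0, 0, 0], "hand": 1}, {"delta_pos": [0, -0.048, 0.055], "delta_rot": [0, 0, 0], "hand": 1}, {"delta_pos": [0, -0.068, 0.086], "delta_rot": [0, 0, 0], "hand": 1}, {"delta_pos": [0, -0.085, 0.119], "delta_rot": [0, 0, 0], "hand": 1}, {"delta_pos": [0, -0.098, 0.153], "delta_rot": [0, 0, 0], "hand": 1}, {"delta_pos": [0, -0.108, 0.188], "delta_rot": [0, 0, 0], "hand": 1}, {"delta_pos": [0, -0.115, 0.225], "delta_rot": [0, 0, 0], "hand": 1}, {"delta_pos": [0, -0.115, 0.225], "delta_rot": [0, 0, 0], "hand": 1}]}}

```text
time: 30.1
eef_pos: [0.4651, 0.1829, 0.0833]
eef_rot: [0.002, 0.667, 0.745, 0.001]
contact_force: [6.3, -0.3, -4.7]
width: 0.0071
finger_force: 62.6
```

{"method": "move_arm", "body": {"motion": [{"delta_pos": [0, -0.001, 0.016], "delta_rot": [0, 0, 0], "hand": 1}, {"delta_pos": [0, -0.002, 0.032], "delta_rot": [0, 0, 0], "hand": 1}, {"delta_pos": [0, -0.002, 0.036], "delta_rot": [0, 0, 0], "hand": 1}, {"delta_pos": [0, -0.002, 0.036], "delta_rot": [0, 0, 0], "hand": 1}]}}

```text
time: 30.43
eef_pos: [0.4644, 0.1829, 0.0687]
eef_rot: [0.002, 0.667, 0.745, 0.001]
contact_force: [2.1, -4.3, 5.3]
width: 0.0072
finger_force: 63.6
```

{"method": "move_arm", "body": {"motion": [{"delta_pos": [0, 0, 0.006], "delta_rot": [0, 0, 0], "hand": 1}, {"delta_pos": [0, 0, 0.006], "delta_rot": [0, 0, 0], "hand": 1}, {"delta_pos": [0, 0, 0.006], "delta_rot": [0, 0, 0], "hand": 1}]}}

```text
time: 30.68
eef_pos: [0.4645, 0.183, 0.0683]
eef_rot: [0.002, 0.666, 0.746, 0.001]
contact_force: [-3.8, -6.0, 17.4]
width: 0.007
finger_force: 64.9
```

{"method": "move_arm", "body": {"motion": [{"delta_pos": [0, 0, 0], "delta_rot": [0, 0, 0], "hand": 0.3}, {"delta_pos": [0, 0, 0], "delta_rot": [0, 0, 0], "hand": 0.3}, {"delta_pos": [0, 0, 0], "delta_rot": [0, 0, 0], "hand": 0.3}, {"delta_pos": [0, 0, -0.06], "delta_rot": [0, 0, 0], "hand": 0.3}, {"delta_pos": [0, 0, -0.13], "delta_rot": [0, 0, 0], "hand": 0.3}, {"delta_pos": [0, 0, -0.2], "delta_rot": [0, 0, 0], "hand": 0.3}, {"delta_pos": [0, 0, -0.2], "delta_rot": [0, 0, 0], "hand": 0.3}, {"delta_pos": [0, 0, -0.2], "delta_rot": [0, 0, 0], "hand": 0.3}]}}

```text
time: 31.35
eef_pos: [0.464, 0.1844, 0.1666]
eef_rot: [0.001, 0.667, 0.745, 0.002]
contact_force: [-0.5, 0.3, -1.3]
width: 0.0303
finger_force: 0.0
```

```bash
python3 - <<'E'
from h import *
w,c=cam("wrist","w17"); T=tool(); print(T[:3,3],rel(T,[.4661,.307,.165],1.7155))
s,cs=cam("scene","s17"); 
print("orange",[(b[0],b[1],b[2]) for b in blobs(w,"orange",30)[0]],"exp post top",proj(c,[.4664,.307,.0995]))
print("scene post exp",proj(cs,[.4664,.307,.0995]),[(b[0],b[1],b[2]) for b in blobs(s,"orange",15)[0]])
# lid closed? blue lid corner front -y / handle ends seen at the shut height
y=.114; ex=np.array([np.cos(y),np.sin(y),0]); ey=np.array([-ex[1],ex[0],0]); C=np.array([.5734,.1948,0])
g=cv2.cvtColor(w,cv2.COLOR_BGR2GRAY); H=C-.109*ex+[0,0,.0545]; u,v=proj(c,H).astype(int); print("handle exp",u,v,[int(x) for x in g[v-15,u-30:u+31:3]])
E
```

```text
[0.4627 0.1839 0.1643] (array([ 0.2439,  0.0341, -0.0012]), array([ 0.0001, -0.0001, -0.0053]))
orange [(np.int32(121), array([275.8,   3.6]), array([265,   0,  21,   9], dtype=int32))] exp post top [280.2873 -25.9877]
scene post exp [309.6602 136.3159] [(np.int32(171), array([400.2, 120.8]), array([387, 115,  27,  13], dtype=int32)), (np.int32(45), array([308.3, 144.1]), array([304, 137,   8,  14], dtype=int32)), (np.int32(21), array([302.8, 153.8]), array([300, 152,   7,   6], dtype=int32)), (np.int32(24), array([257.8, 224.6]), array([254, 221,   9,   9], dtype=int32))]
handle exp 248 190 [171, 172, 176, 174, 176, 171, 158, 169, 54, 58, 59, 55, 86, 162, 162, 166, 171, 172, 172, 172, 175]
```

{"method": "move_arm", "body": {"motion": [{"delta_pos": [0.08, 0.011, 0], "delta_rot": [0, 0, -0.005], "hand": 0.1}, {"delta_pos": [0.16, 0.022, 0], "delta_rot": [0, 0, -0.005], "hand": 0.1}, {"delta_pos": [0.244, 0.032, 0], "delta_rot": [0, 0, -0.005], "hand": 0.1}, {"delta_pos": [0.244, 0.032, 0], "delta_rot": [0, 0, -0.005], "hand": 0.1}, {"delta_pos": [0.244, 0.032, 0], "delta_rot": [0, 0, -0.005], "hand": 0.1}]}}

```text
time: 31.87
eef_pos: [0.4635, 0.3079, 0.1612]
eef_rot: [-0.001, 0.653, 0.757, -0.003]
contact_force: [0.4, -0.5, -0.2]
width: 0.0384
finger_force: 0.0
```

```bash
python3 - <<'E'
from h import *
w,c=cam("wrist","w18"); T=tool(); print(T[:3,3],rel(T,[.4664,.307,.097],1.7155))
print([(b[0],b[1],b[2]) for b in blobs(w,"orange",30)[0]],"exp",proj(c,[.4664,.307,.0995]))
E
```

```text
[0.4638 0.3065 0.1616] (array([0.0005, 0.0059, 0.1292]), array([-0.0008,  0.0003, -0.    ]))
[(np.int32(1890), array([251.7, 240. ]), array([240, 187,  24, 110], dtype=int32))] exp [253.1456 216.2038]
```

{"method": "move_arm", "body": {"motion": [{"delta_pos": [0, 0.006, 0.05], "delta_rot": [0, 0, 0], "hand": 0.1}, {"delta_pos": [0, 0.006, 0.1], "delta_rot": [0, 0, 0], "hand": 0.1}, {"delta_pos": [0, 0.006, 0.128], "delta_rot": [0, 0, 0], "hand": 0.1}, {"delta_pos": [0, 0.006, 0.128], "delta_rot": [0, 0, 0], "hand": 0.1}, {"delta_pos": [0, 0.006, 0.128], "delta_rot": [0, 0, 0], "hand": 0.1}]}}

```text
time: 32.33
eef_pos: [0.4673, 0.3052, 0.0988]
eef_rot: [-0.001, 0.656, 0.755, -0.002]
contact_force: [0.0, 0.7, -0.2]
width: 0.0383
finger_force: 0.0
```

{"method": "move_arm", "body": {"motion": [{"delta_pos": [0, 0, 0], "delta_rot": [0, 0, 0], "hand": 1}, {"delta_pos": [0, 0, 0], "delta_rot": [0, 0, 0], "hand": 1}, {"delta_pos": [0, 0, 0], "delta_rot": [0, 0, 0], "hand": 1}, {"delta_pos": [0, 0, 0], "delta_rot": [0, 0, 0], "hand": 1}, {"delta_pos": [0, 0, 0], "delta_rot": [0, 0, 0], "hand": 1}]}}

```text
time: 32.75
eef_pos: [0.4669, 0.3067, 0.102]
eef_rot: [-0.001, 0.655, 0.756, -0.001]
contact_force: [-6.2, -1.5, 3.1]
width: 0.0095
finger_force: 58.5
```

{"method": "move_arm", "body": {"motion": [{"delta_pos": [-0.0005, -0.0097, 0], "delta_rot": [0, 0, -0.0175], "hand": 1}, {"delta_pos": [-0.002, -0.019, 0], "delta_rot": [0, 0, -0.035], "hand": 1}, {"delta_pos": [-0.005, -0.0285, 0], "delta_rot": [0, 0, -0.0525], "hand": 1}, {"delta_pos": [-0.0085, -0.0375, 0], "delta_rot": [0, 0, -0.07], "hand": 1}, {"delta_pos": [-0.013, -0.046, 0], "delta_rot": [0, 0, -0.0875], "hand": 1}, {"delta_pos": [-0.0185, -0.054, 0], "delta_rot": [0, 0, -0.105], "hand": 1}, {"delta_pos": [-0.025, -0.061, 0], "delta_rot": [0, 0, -0.1225], "hand": 1}, {"delta_pos": [-0.025, -0.061, 0], "delta_rot": [0, 0, -0.1225], "hand": 1}]}}

```text
time: 33.42
eef_pos: [0.4384, 0.2912, 0.1022]
eef_rot: [-0.001, 0.321, 0.947, 0.001]
contact_force: [-5.8, 1.4, 2.6]
width: 0.0093
finger_force: 58.7
```

{"method": "move_arm", "body": {"motion": [{"delta_pos": [-0.0005, -0.0097, 0], "delta_rot": [0, 0, -0.0175], "hand": 1}, {"delta_pos": [-0.002, -0.019, 0], "delta_rot": [0, 0, -0.035], "hand": 1}, {"delta_pos": [-0.005, -0.0285, 0], "delta_rot": [0, 0, -0.0525], "hand": 1}, {"delta_pos": [-0.0085, -0.0375, 0], "delta_rot": [0, 0, -0.07], "hand": 1}, {"delta_pos": [-0.013, -0.046, 0], "delta_rot": [0, 0, -0.0875], "hand": 1}, {"delta_pos": [-0.0185, -0.054, 0], "delta_rot": [0, 0, -0.105], "hand": 1}, {"delta_pos": [-0.025, -0.061, 0], "delta_rot": [0, 0, -0.1225], "hand": 1}, {"delta_pos": [-0.025, -0.061, 0], "delta_rot": [0, 0, -0.1225], "hand": 1}]}}

```text
time: 34.08
eef_pos: [0.4283, 0.2588, 0.1021]
eef_rot: [-0.003, -0.058, 0.998, 0.001]
contact_force: [-9.2, 0.2, 7.6]
width: 0.0096
finger_force: 59.2
```

{"method": "move_arm", "body": {"motion": [{"delta_pos": [0, 0, 0], "delta_rot": [0, 0, 0], "hand": 1}]}}

```text
time: 34.17
eef_pos: [0.4283, 0.2589, 0.1021]
eef_rot: [-0.003, -0.056, 0.998, 0.001]
contact_force: [-10.7, -0.4, 7.6]
width: 0.0094
finger_force: 59.2
```

{"method": "move_arm", "body": {"motion": [{"delta_pos": [0, 0, 0], "delta_rot": [0, 0, 0], "hand": 0.2}, {"delta_pos": [0, 0, 0], "delta_rot": [0, 0, 0], "hand": 0.2}, {"delta_pos": [0, 0, 0], "delta_rot": [0, 0, 0], "hand": 0.2}, {"delta_pos": [0, 0, -0.06], "delta_rot": [0, 0, 0], "hand": 0.2}, {"delta_pos": [0, 0, -0.14], "delta_rot": [0, 0, 0], "hand": 0.2}, {"delta_pos": [0, 0, -0.22], "delta_rot": [0, 0, 0], "hand": 0.2}, {"delta_pos": [0, 0, -0.3], "delta_rot": [0, 0, 0], "hand": 0.2}, {"delta_pos": [0, 0, -0.38], "delta_rot": [0, 0, 0], "hand": 0.2}]}}

```text
time: 34.83
eef_pos: [0.431, 0.2583, 0.2927]
eef_rot: [0.001, -0.055, 0.998, 0.0]
contact_force: [1.0, 1.2, 0.4]
width: 0.0343
finger_force: 0.0
```

{"method": "move_arm", "body": {"motion": [{"delta_pos": [-0.1, -0.1, -0.06], "delta_rot": [0, 0, 0.018], "hand": 0.2}, {"delta_pos": [-0.142, -0.117, -0.06], "delta_rot": [0, 0, 0.018], "hand": 0.2}, {"delta_pos": [-0.142, -0.117, -0.06], "delta_rot": [0, 0, 0.018], "hand": 0.2}, {"delta_pos": [-0.142, -0.117, -0.06], "delta_rot": [0, 0, 0.018], "hand": 0.2}, {"delta_pos": [-0.142, -0.117, -0.06], "delta_rot": [0, 0, 0.018], "hand": 0.2}]}}

```text
time: 35.25
eef_pos: [0.5085, 0.2078, 0.3203]
eef_rot: [-0.0, 0.002, 1.0, 0.0]
contact_force: [0.1, 1.0, -1.0]
width: 0.0347
finger_force: 0.0
```

```bash
python3 - <<'E'
from h import *
w,c=cam("wrist","w19"); s,cs=cam("scene","s19"); d,cd=cam("side","d19"); print(tool()[:3,3])
print("orange w",[(b[1],b[2]) for b in blobs(w,"orange",30)[0]],"exp post,pivot",proj(c,[.4289,.2585,.0995]),proj(c,[.4729,.2638,.075]))
hsv=cv2.cvtColor(w,cv2.COLOR_BGR2HSV); m=cv2.inRange(hsv,(105,120,60),(120,255,255)); cn=max(cv2.findContours(m,0,2)[0],key=cv2.contourArea)
y=.114; ex=np.array([np.cos(y),np.sin(y),0]); ey=np.array([-ex[1],ex[0],0]); C=np.array([.5734,.1948,.0585])
print("blue quad",cv2.approxPolyDP(cn,8,True)[:,0].tolist(),"exp lid",[proj(c,C+a*.075*ex+b*.13*ey).round().tolist() for a,b in((-1,-1),(-1,1),(1,1),(1,-1))])
for n,i,cc in(("s",s,cs),("d",d,cd)):
    print(n,"green",[(b[0],b[1]) for b in blobs(i,"green",8)[0] if b[1][1]>100],"knob",[b[1] for b in blobs(i,"red",20)[0]if np.linalg.norm(b[1]-proj(cc,[.4525,-.308,.06]))<15],"orange",[b[1] for b in blobs(i,"orange",15)[0]],"blue",[b[:2] for b in blobs(i,"blue",1000)[0]])
    a0=cv2.imread("pics/scene1.png" if n=="s" else "pics/side1.png")
E
```

```text
[0.5071 0.2088 0.3199]
orange w [(array([294.1,  69.3]), array([291,  64,  11,  13], dtype=int32)), (array([297.9, 128.2]), array([292, 102,  15,  40], dtype=int32)), (array([ 22.9, 140.5]), array([  5, 135,  28,  16], dtype=int32))] exp post,pivot [301.734   70.6213] [301.5122 115.2574]
blue quad [[343, 123], [308, 126], [302, 143], [273, 125], [115, 152], [143, 267], [167, 265], [195, 229], [209, 231], [211, 259], [285, 251], [292, 229], [321, 247], [349, 244]] exp lid [[114.0, 151.0], [346.0, 124.0], [350.0, 246.0], [142.0, 268.0]]
s green [] knob [array([190.6, 258.3])] orange [array([400.2, 120.8]), array([301.2, 150.1]), array([257.8, 224.6])] blue [(np.int32(3015), array([318.9, 182.4])), (np.int32(3458), array([491.6, 288.4]))]
d green [] knob [array([337.7, 252.6])] orange [array([206.1, 163.2]), array([287.2, 213.8]), array([438.6, 353.7]), array([440.2, 367.4])] blue [(np.int32(1372), array([249.6, 164.8]))]
```

The lid quad matches the shut pose to within a few pixels. The latch is back at its starting pixels in both fixed views, and the cover is on the tin. No green is left out, so I'm handing in.

```bash
python3 -c "
from rig import bot
print(bot.job_done())"
```

```text
the job is handed in; nothing more can be done
None
```

The job is handed in: the only green board and the only green reel found are flat in the case, the lid is shut and latched, and the cover sits level on the flux tin; the hand-in gave no verdict.

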